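# Load a fresh sanding board into the bench holder

### The job

Load a fresh sanding board into the bench holder: draw the bottom board out of the magazine by its projecting end so that the other three drop down in its place, lay it flat on the bench and let it go, then take it again by its middle. Lay it grit side up in the holder's bed, between the fixed stop and the open sliding jaw, and let go of it. Then hook the draw latch's loop behind the keeper's lip and snap the lever over until it lies fully down and the jaw holds the board tight, with the other boards left in the magazine and the tools on the bench left alone.

Things in the scene. Friction and masses are not known exactly. Their poses are not given: they have to be found in the camera images.
- magazine: Plywood magazine fixed to the bench, four boards lying flat in it. Origin at bench height under the middle of its column; delivers to its own -x (x along the boards, z up). Column inside 126 x 61 mm, x -63 to 63 mm, floor 12 mm up, walls to 72 mm. A tongue 30 mm wide, 12 mm high runs out to x = -106 mm under the projecting board; its long edges stay free for fingers.
- gate (a point): Outer face of the magazine's front gate (x = -71 mm of it), at mid height of the bottom board. The gate's lower edge is 31 mm above the bench: only the bottom board (12 to 26 mm up) passes under it. Axes as the magazine's.
- board0_mid (a point): Sanding board 120 x 56 x 14 mm, pale wood, dark grit face on top. Point: its centre; x along its length, z out of the grit face. The bottom one, to be loaded: lies on the magazine's floor and tongue and projects 36 to 44 mm out of the gate at the start. 55 to 115 g.
- board1_mid (a point): Sanding board 120 x 56 x 14 mm, pale wood, dark grit face on top. Point: its centre; x along its length, z out of the grit face. Second from the bottom; drops to the floor (centre 19 mm up) once the bottom one is out.
- board2_mid (a point): Sanding board 120 x 56 x 14 mm, pale wood, dark grit face on top. Point: its centre; x along its length, z out of the grit face. Third from the bottom.
- board3_mid (a point): Sanding board 120 x 56 x 14 mm, pale wood, dark grit face on top. Point: its centre; x along its length, z out of the grit face. Top of the stack.
- holder: Holder fixed to the bench: hardwood base 321 x 72 mm, sliding jaw at its +x end, steel draw latch at its -x end. Origin at bench height under the centre of the bed; x along the base from lever to jaw, z up. Between the guide rails, within 33 mm of the origin, the base is cut back to 46 mm wide for fingers to straddle the board; beside it two rods, tops 13 mm up, at y = +-42 mm.
- bed (a point): Centre of the bed, 22 mm above the bench, axes as the holder's; the board lies here along x. Fixed stop: face at x = -60 mm, 12 mm above the bed. Four guide rails 8 mm high near the corners (x 35 to 59 mm either side) stand 62 mm apart: 3 mm of play each side.
- jaw (a joint): Sliding jaw, m: 0 fully open, grows towards the fixed stop. At 0 its face is at x = +69 mm of the bed (129 mm from the stop); its top is 12 mm above the bed. Clamped at about 0.009. One piece with the rods and the keeper; about 1.5 N of friction.
- keeper (a point): Steel hook of the jaw, on the lever side of the stop; axes as the holder's. Point: where the loop's bar sits when pulled home. Post: back face 3.5 mm to -x, 28 mm wide. Lip: 5 to 10 mm above the point, out to 3.5 mm to +x. Saddle: top 5 mm below, out to 16 mm to +x. The bar goes down past the lip 8 to 16 mm to the +x side onto the saddle; pulled to -x it slides under the lip.
- loop_bar (a point): Centre of the cross bar of the loop, a U of 7 mm steel rod, 51 mm wide over its two side rods (y), hinged freely on the lever; x runs from that hinge to the bar, 90 mm. At the start it rests on top of the keeper, short of the hook. Can be pinched over its width from outside the side rods and moved; the lever follows with about 3 N. Left alone it drops.
- lever (a joint): Latch lever, rad: 0 leans to the keeper, 45 degrees up (open stop); 0.79 upright; grows as it is thrown over away from the keeper; 2.60 closed stop, lying 14 degrees below level. With the loop hooked it draws the jaw from about 1.1, goes tight from about 1.9 and is past centre above 2.4. Stays where it is left.
- lever_axis (a point): Axis of the lever (holder's y), 53 mm above the bench; axes as the holder's. The lever turns in the holder's x-z plane: a 26 x 4 mm strip, loop hinge 16 mm out, black grip 30 wide and 8 mm thick from 55 to 85 mm out.
- file: Bystander: flat file lying flat, 250 mm long with its wooden handle, 26 mm high. Origin under it, x towards the blade's end.
- plane: Bystander: wooden hand plane, 170 x 60 mm, about 65 mm high at its iron. Origin under its centre, x along it.
- mallet: Bystander: wooden mallet lying down, head 90 x 50 x 50 mm, handle 150 mm to its -y. Origin under the head.
There are look-alikes about, which are no part of the job. Leave any blue or purple look-alike of the part that bears board0_mid alone.

How it is judged:
By the outcome, as a careful person would: the job done as asked, in the order asked, and still so for the second after the job is handed in, with the robot touching nothing.
It also fails if it takes over 64 s, if anything falls off the work surface, if the arm or the gripper's body presses on something with over 40 N, if the wrist force passes 120 N, or if a joint passes its speed limit or range.

### The arm

A 7-joint arm with a two-finger parallel gripper is mounted at the origin on the work surface. World frame = base frame: x ahead of the robot, y to its left, z up, the work surface at z = 0. Lengths are in m, angles in rad, forces in N, time in s.
With the tool pointing down it reaches from about 0.425 to 0.875 m from the base axis. Payload 4.7 kg.
Tool frame: the origin (TCP) lies at the very end of the fingers, on their centre line; the grasp point (between the pads) lies 19 mm behind it; z points along the fingers, y is the direction in which the jaws open and shut (so a half turn about z gives the same grasp; the last joint's range is limited). The gripper opens to 87 mm and grips with 3 to 60 N. Pads are 19 mm wide; open, the fingers measure 117 mm over their backs; the gripper's body (75 mm by 190 mm) begins 51 mm behind the grasp point.
Start: joints at [-1.089, 0.321, -0.07, 1.45, 0.023, 1.371, -0.057], TCP at [0.293, 0.58, 0.223] pointing down, gripper open.
Joint ranges: [-2.86, 2.86], [-0.3, 2.09], [-1.38, 1.24], [0.06, 2.45], [-1.56, 4.7], [0.09, 2.05], [-2.69, 2.69]. Speed limits (rad/s): [2.57, 2.57, 3.14, 3.14, 3.14, 3.14, 3.14].

### API

Orientations are given as a rotation vector (axis times angle).
In Python, from bench import ctrl, get_image, camera_info gives the robot as it stands.
- The arm moves only by the tool carry_out, never from a script. Its argument "commands" is a list of rows, each an object of numbers: "tx", "ty", "tz": the shift along the tool's x, y, z in m; "rx", "ry", "rz": the turn, a rotation vector about the tool's x, y, z in rad; "jaw": the opening, from 0 (shut) to 1 (fully open). In form: [{"tx": .., "ty": .., "tz": .., "rx": .., "ry": .., "rz": .., "jaw": ..}, ...]. A call has 1 to 12 rows; each row is the pose to reach, as a shift and turn from the pose commanded when the call began, along the tool's axes at that moment; what a row does not reach only later rows make up. A row lasts 1/8 s, in which the tool goes at most 62.5 mm and 10.7 degrees, less where a joint would pass 70% of its speed; a pose out of reach is approached as far as the arm can. A call with a gripper value outside its range is refused whole. The fingers move at their own pace and stop on an object; "grip_force" is the grip in N (left out, the last holds). Time passes only in rows, so rows that repeat a pose let the fingers close. It gives the time, the measured TCP pose, the force and the opening at its end, in the units of the state.
- ctrl.get_state(): the state, without advancing time (a new reading comes with each control period).
- get_image(name): name is "side" or "top" or "wrist"; returns the picture (384x512x3 uint8, red, green, blue); there is no depth.
- camera_info(name): a dict with "intrinsics" (3x3 intrinsics, pixels), "R" (3x3) and "t" (3): a world point X has camera coordinates R X + t. Camera axes: x right, y down, z forward; pixel columns grow to the right and rows downward; lengths in m; the calibration is good to about 2 mm. The wrist camera is an equidistant fisheye: a pixel r from the principal point sees the ray r / f radians off the axis. A picture is of the moment at which its call begins: read the wrist's pose just before it. camera_info takes no time and is no camera call; for the wrist camera it gives the pose at the moment of the call.
- ctrl.close_job(): hands the job in, once; it reports no verdict.
The state is a dict: "time": time; "joint_positions": joint angles; "qd": joint speeds; "joint_torque": joint torques, N m; "position": TCP position; "tool_rot": TCP orientation; "ft_force": force on the tool from outside, world axes, zero at the start; "torque": the same for the moment, N m; "grip_width": opening from 0.0 (shut) to 1.0 (fully open).
Only numpy, scipy, OpenCV 4.12 (cv2) and the standard library are available. Lean on these libraries where they do the work, as an engineer would, in place of code of your own. Each camera call takes 0.05 s, during which the arm holds its last target.

## Working session

There is one attempt and no reset: what is moved stays moved. The work goes in short steps, Python scripts to look and compute and a tool call to move; the robot and the scene stay as the last step left them, time stands still between calls to the robot, and variables do not carry over. Pictures are saved under pics/ and viewed, and the job is handed in when it is done.

Besides the shell and the picture viewer there is one more tool, called after "Emit:" as a command line: name --argument value ..., lists and objects as JSON in quotes. carry_out: Moves the arm, as the interface text tells. Its arguments: {"type":"object","properties":{"commands":{"type":"array"},"grip_force":{"type":"number"}},"required":["commands"]}

```bash
ls; mkdir -p pics
python3 - <<'E'
from bench import ctrl,get_image,camera_info
import cv2
s=ctrl.get_state();print(s)
for n in ['side','top','wrist']:
    i=camera_info(n);print(n,i)
    cv2.imwrite(f'pics/{n}0.png',get_image(n)[:,:,::-1])
E
```

```text
pics
{'time': 0.0, 'joint_positions': array([-1.08889888,  0.32181298, -0.07008198,  1.45166294,  0.02261474,
        1.37081482, -0.05689833]), 'qd': array([ 0.00037434,  0.00164736,  0.0007485 ,  0.00072395, -0.00135581,
        0.00069828,  0.00113699]), 'joint_torque': array([-6.43753697e-05, -4.91278303e+01, -4.03972026e-01, -3.12526309e+01,
       -6.38717436e-02,  4.38043533e-02,  1.79892613e-04]), 'position': array([0.29289988, 0.57964501, 0.22147407]), 'tool_rot': array([-7.28006336e-01, -3.05573612e+00,  2.95636930e-03]), 'ft_force': array([ 0.67251544, -1.1340539 ,  0.00370932]), 'torque': array([-0.01789055,  0.03589232, -0.01373434]), 'grip_width': 0.9975094434985743}
side {'intrinsics': array([[347.03486613,   0.        , 256.67213509],
       [  0.        , 347.03486613, 194.71656937],
       [  0.        ,   0.        ,   1.        ]]), 'R': array([[-0.67239555, -0.74007888,  0.01294104],
       [-0.50991223,  0.45046394, -0.7328518 ],
       [ 0.53653867, -0.49936508, -0.68026522]]), 't': array([0.43413076, 0.29040573, 0.63208341])}
top {'intrinsics': array([[376.01904678,   0.        , 251.33326079],
       [  0.        , 376.01904678, 199.22025705],
       [  0.        ,   0.        ,   1.        ]]), 'R': array([[-0.00591385, -0.99998102,  0.00173039],
       [-0.99555384,  0.00572498, -0.09402006],
       [ 0.09400837, -0.00227872, -0.9955688 ]]), 't': array([0.04753881, 0.55804881, 0.95716763])}
wrist {'intrinsics': array([[297.31863964,   0.        , 254.6897809 ],
       [  0.        , 297.31863964, 194.49023451],
       [  0.        ,   0.        ,   1.        ]]), 'R': array([[ 0.45092887,  0.892557  , -0.0022679 ],
       [ 0.86465865, -0.43620118,  0.24918658],
       [ 0.22142397, -0.11432638, -0.96845284]]), 't': array([-0.64888927, -0.02948352,  0.38934949])}
```

View pics/side0.png

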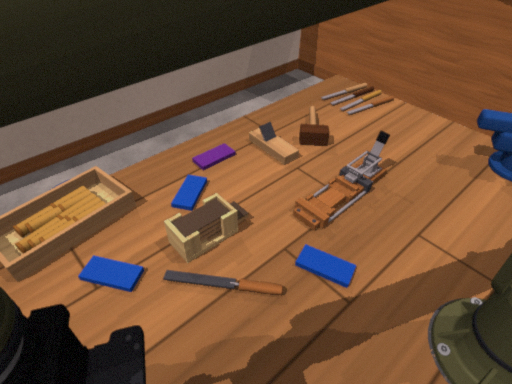

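View pics/top0.png

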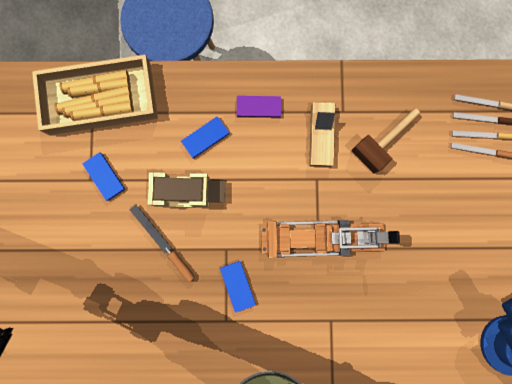

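View pics/wrist0.png

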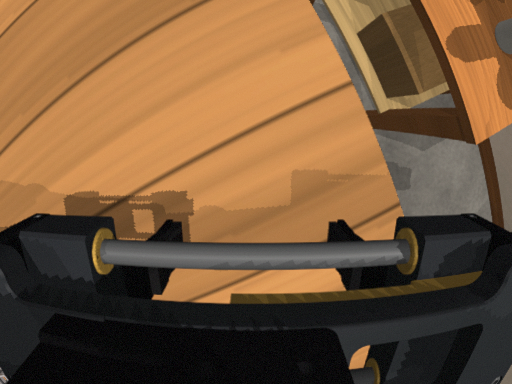

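Run:
```python
import cv2
a=cv2.imread('pics/top0.png')
cv2.imwrite('pics/top0m.png',cv2.resize(a[160:220,135:240],None,fx=7,fy=7,interpolation=cv2.INTER_CUBIC))
cv2.imwrite('pics/top0h.png',cv2.resize(a[205:270,250:415],None,fx=4.8,fy=4.8,interpolation=cv2.INTER_CUBIC))
a=cv2.imread('pics/side0.png')
cv2.imwrite('pics/side0h.png',cv2.resize(a[120:235,285:400],None,fx=5,fy=5,interpolation=cv2.INTER_CUBIC))
cv2.imwrite('pics/side0m.png',cv2.resize(a[180:265,155:255],None,fx=6,fy=6,interpolation=cv2.INTER_CUBIC))
```

```text
(no output)
```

View pics/top0m.png

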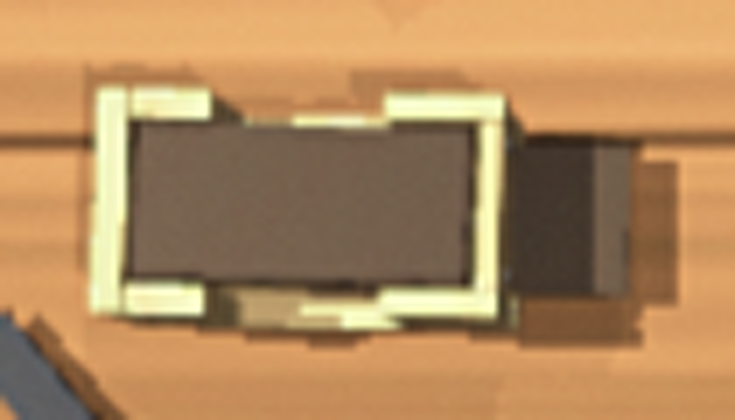

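View pics/top0h.png

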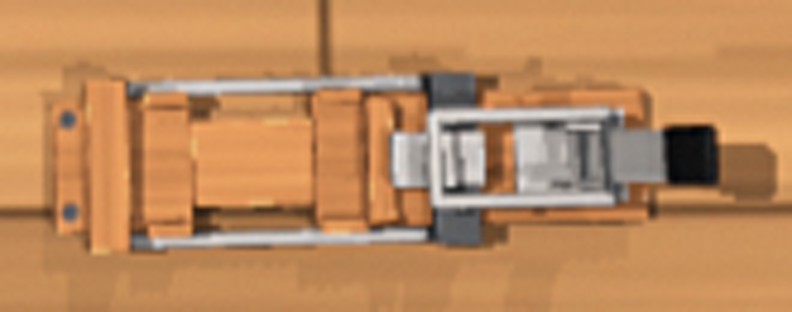

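View pics/side0h.png

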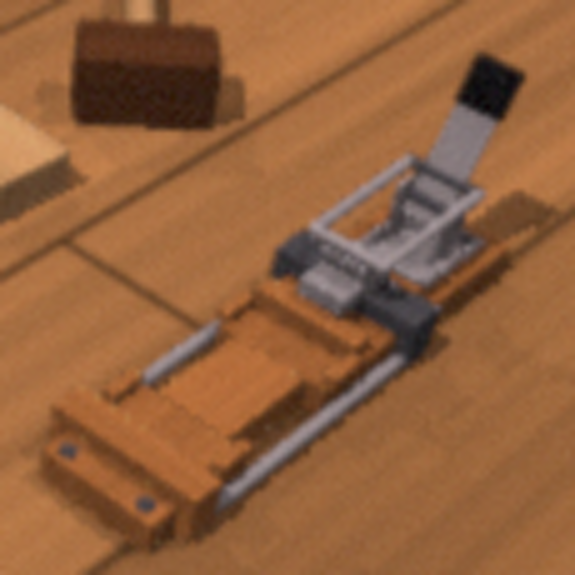

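View pics/side0m.png

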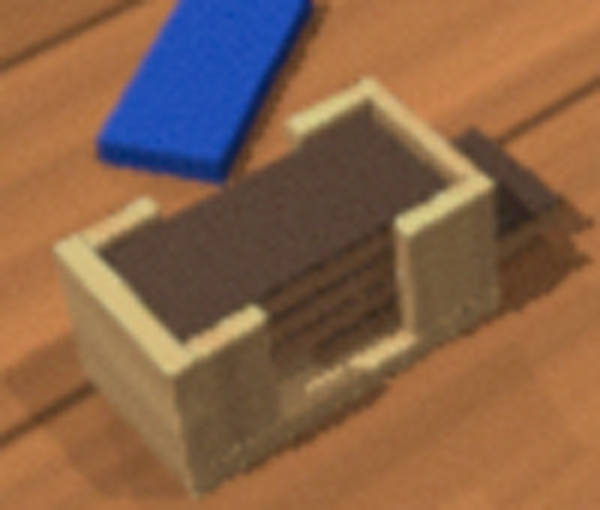

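```bash
cat > h.py <<'E'
import numpy as np,cv2
from scipy.spatial.transform import Rotation as Ro
from bench import ctrl,get_image,camera_info
def ray(c,u,v):
    K=c['intrinsics'];f=K[0,0];x=u-K[0,2];y=v-K[1,2]
    if c.get('fish'):
        r=np.hypot(x,y);a=r/f
        d=np.array([x/r*np.sin(a),y/r*np.sin(a),np.cos(a)]) if r>0 else np.array([0,0,1.])
    else: d=np.array([x/f,y/f,1.])
    return -c['R'].T@c['t'], c['R'].T@d
def cam(n):
    c=dict(camera_info(n));c['fish']=n=='wrist';return c
def onz(c,u,v,z):
    o,d=ray(c,u,v);return o+d*(z-o[2])/d[2]
def proj(c,X):
    p=c['R']@np.asarray(X,float)+c['t'];K=c['intrinsics'];f=K[0,0]
    if c.get('fish'):
        r=np.hypot(p[0],p[1]);a=np.arctan2(r,p[2]);return np.array([K[0,2]+f*a*p[0]/r,K[1,2]+f*a*p[1]/r])
    return np.array([K[0,2]+f*p[0]/p[2],K[1,2]+f*p[1]/p[2]])
def tri(c1,p1,c2,p2):
    o1,d1=ray(c1,*p1);o2,d2=ray(c2,*p2)
    s=np.linalg.lstsq(np.stack([d1,-d2],1),o2-o1,rcond=None)[0]
    a=o1+s[0]*d1;b=o2+s[1]*d2
    return (a+b)/2,np.linalg.norm(a-b)
def st():
    s=ctrl.get_state();R=Ro.from_rotvec(s['tool_rot']).as_matrix()
    return s,R
def show():
    s,R=st()
    print('t',round(s['time'],2),'p',s['position'].round(4),'f',s['ft_force'].round(1),'g',round(s['grip_width']*87,1),'x',R[:,0].round(3),'y',R[:,1].round(3),'z',R[:,2].round(3),'q',s['joint_positions'].round(2))
def delta(p,R2):
    "shift and rotvec in tool axes from now to world target"
    s,R=st();return R.T@(np.asarray(p)-s['position']), Ro.from_matrix(R.T@R2).as_rotvec()
def down(a):
    "tool pointing down, tool y along world yaw a"
    y=np.array([np.cos(a),np.sin(a),0]);z=np.array([0,0,-1.]);return np.stack([np.cross(y,z),y,z],1)
def save(n,name,crop=None,f=1):
    im=get_image(n)[:,:,::-1]
    if crop: im=im[crop[1]:crop[3],crop[0]:crop[2]]
    if f!=1: im=cv2.resize(im,None,fx=f,fy=f,interpolation=cv2.INTER_CUBIC)
    cv2.imwrite('pics/'+name+'.png',im)
E
python3 - <<'E'
from h import *
t=cam('top');s=cam('side');show()
Z=lambda x,y,x0,y0,f:(x0+(x+.5)/f-.5,y0+(y+.5)/f-.5)
m=lambda x,y:Z(x,y,135,160,7)
print('mag walls top z72: corners')
for p in [(97,88),(508,95),(500,318),(90,314)]: print(onz(t,*m(*p),.072))
print('board proj end z26', onz(t,*m(628,140),.026),onz(t,*m(628,296),.026))
h=lambda x,y:Z(x,y,250,205,4.8)
print('rods z13')
for p in [(130,90),(420,82),(135,242),(430,236)]: print(onz(t,*h(*p),.011))
print('jaw face z34',onz(t,*h(127,80),.034),onz(t,*h(127,250),.034))
print('stop face z34',onz(t,*h(366,97),.034),onz(t,*h(372,222),.034))
print('rail inner z30',onz(t,*h(192,105),.03),onz(t,*h(192,208),.03),onz(t,*h(313,90),.03),onz(t,*h(313,230),.03))
sh=lambda x,y:Z(x,y,285,120,5)
for nm,a,b in [('barL',(437,118),(315,228)),('barR',(437,205),(383,265)),('gripfar+',(718,128),(485,55)),('gripfar-',(714,180),(522,73)),('hinge',(618,117),(412,160)),('hinge-',(618,200),(478,194))]:
    print(nm,tri(t,h(*a),s,sh(*b)))
E
```

```text
t 0.15 p [0.2929 0.5798 0.2217] f [0.8 0.3 0.4] g 87.2 x [-0.893  0.451 -0.   ] y [ 0.451  0.893 -0.001] z [-0.001 -0.001 -1.   ] q [-1.09  0.32 -0.07  1.45  0.02  1.37 -0.06]
mag walls top z72: corners
[0.62371972 0.30216874 0.072     ]
[0.62035382 0.15487378 0.072     ]
[0.54019596 0.1573062  0.072     ]
[0.54246434 0.30304696 0.072     ]
board proj end z26 [0.61062805 0.11507352 0.026     ] [0.55182359 0.11502365 0.026     ]
rods z13
[ 0.49536644 -0.0223171   0.011     ]
[ 0.49882699 -0.1820212   0.011     ]
[ 0.4125311  -0.02403129  0.011     ]
[ 0.4148089  -0.18518529  0.011     ]
jaw face z34 [ 0.50006097 -0.01917741  0.034     ] [ 0.40956756 -0.01808258  0.034     ]
stop face z34 [ 0.49018597 -0.14749006  0.034     ] [ 0.42357991 -0.14905885  0.034     ]
rail inner z30 [ 0.48653246 -0.05433526  0.03      ] [ 0.43142815 -0.05348192  0.03      ] [ 0.49422377 -0.11977008  0.03      ] [ 0.41934559 -0.11813825  0.03      ]
barL (array([ 0.47847697, -0.17850623,  0.06219962]), np.float64(0.0003302799313754392))
barR (array([ 0.4336831 , -0.17649895,  0.06502656]), np.float64(0.0005641613056657891))
gripfar+ (array([ 0.47128432, -0.30136612,  0.12304385]), np.float64(0.001401289751162191))
gripfar- (array([ 0.44624576, -0.29735834,  0.12539839]), np.float64(0.0011995841284967164))
hinge (array([ 0.47947287, -0.27226857,  0.06193253]), np.float64(0.0028104289332609046))
hinge- (array([ 0.4361085 , -0.27051851,  0.06333632]), np.float64(0.0016776738719277001))
```

Run:
```python
from h import *
s,R=st();print(R)
print(delta([.5805,.130,.12],down(np.radians(-1.1))))
c=cam('wrist');print('cam in tool',R.T@(-c['R'].T@c['t']-s['position']), 'axis',R.T@c['R'][2])
```

```text
[[-8.92581799e-01  4.50885128e-01 -5.77573189e-04]
 [ 4.50885490e-01  8.92580812e-01 -1.32983309e-03]
 [-8.40712149e-05 -1.44740418e-03 -9.99998949e-01]]
(array([-0.45944954, -0.2716556 ,  0.10215653]), array([-1.24503618e-03,  8.87222979e-04,  1.12223753e+00]))
cam in tool [ 6.84943775e-02 -1.17901055e-05 -1.61367923e-01] axis [-2.49097003e-01 -5.57294039e-04  9.68478380e-01]
```

Emit:
carry_out --commands '[{"tx": -0.459,"ty": -0.272,"tz": 0.05,"rz": 1.122,"jaw": 1},{"tx": -0.459,"ty": -0.272,"tz": 0.05,"rz": 1.122,"jaw": 1},{"tx": -0.459,"ty": -0.272,"tz": 0.05,"rz": 1.122,"jaw": 1},{"tx": -0.459,"ty": -0.272,"tz": 0.05,"rz": 1.122,"jaw": 1},{"tx": -0.459,"ty": -0.272,"tz": 0.05,"rz": 1.122,"jaw": 1},{"tx": -0.459,"ty": -0.272,"tz": 0.05,"rz": 1.122,"jaw": 1},{"tx": -0.459,"ty": -0.272,"tz": 0.102,"rz": 1.122,"jaw": 1},{"tx": -0.459,"ty": -0.272,"tz": 0.102,"rz": 1.122,"jaw": 1},{"tx": -0.459,"ty": -0.272,"tz": 0.102,"rz": 1.122,"jaw": 1},{"tx": -0.459,"ty": -0.272,"tz": 0.102,"rz": 1.122,"jaw": 1},{"tx": -0.459,"ty": -0.272,"tz": 0.102,"rz": 1.122,"jaw": 1},{"tx": -0.459,"ty": -0.272,"tz": 0.102,"rz": 1.122,"jaw": 1}]'

```text
invalid input
```

Run:
```python
from h import *
show();save('wrist','w1',f=1.5);show()
```

```text
t 0.15 p [0.2929 0.5798 0.2217] f [0.8 0.3 0.4] g 87.2 x [-0.893  0.451 -0.   ] y [ 0.451  0.893 -0.001] z [-0.001 -0.001 -1.   ] q [-1.09  0.32 -0.07  1.45  0.02  1.37 -0.06]
t 0.2 p [0.2929 0.5799 0.2218] f [ 0.3 -0.5  0.3] g 86.8 x [-0.893  0.451 -0.   ] y [ 0.451  0.893 -0.001] z [-0.    -0.001 -1.   ] q [-1.09  0.32 -0.07  1.45  0.02  1.37 -0.06]
```

View pics/w1.png

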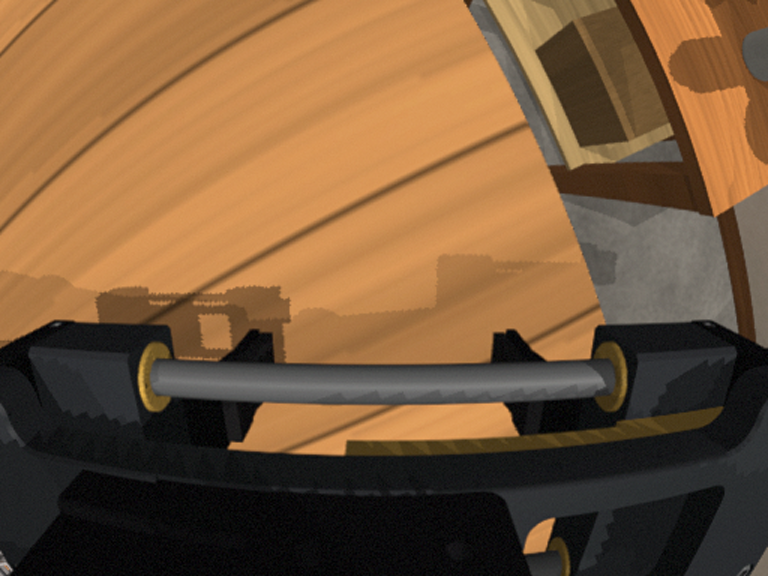

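The arm did not move because the call was refused. I'll retry with every key given in each row.

Emit:
carry_out --commands '[{"tx": -0.459,"ty": -0.272,"tz": 0.05,"rx": 0,"ry": 0,"rz": 1.122,"jaw": 1},{"tx": -0.459,"ty": -0.272,"tz": 0.05,"rx": 0,"ry": 0,"rz": 1.122,"jaw": 1},{"tx": -0.459,"ty": -0.272,"tz": 0.05,"rx": 0,"ry": 0,"rz": 1.122,"jaw": 1},{"tx": -0.459,"ty": -0.272,"tz": 0.05,"rx": 0,"ry": 0,"rz": 1.122,"jaw": 1},{"tx": -0.459,"ty": -0.272,"tz": 0.05,"rx": 0,"ry": 0,"rz": 1.122,"jaw": 1},{"tx": -0.459,"ty": -0.272,"tz": 0.05,"rx": 0,"ry": 0,"rz": 1.122,"jaw": 1},{"tx": -0.459,"ty": -0.272,"tz": 0.102,"rx": 0,"ry": 0,"rz": 1.122,"jaw": 1},{"tx": -0.459,"ty": -0.272,"tz": 0.102,"rx": 0,"ry": 0,"rz": 1.122,"jaw": 1},{"tx": -0.459,"ty": -0.272,"tz": 0.102,"rx": 0,"ry": 0,"rz": 1.122,"jaw": 1},{"tx": -0.459,"ty": -0.272,"tz": 0.102,"rx": 0,"ry": 0,"rz": 1.122,"jaw": 1},{"tx": -0.459,"ty": -0.272,"tz": 0.102,"rx": 0,"ry": 0,"rz": 1.122,"jaw": 1}]' --grip_force 30

```text
time: 1.58
position: [0.5799, 0.1312, 0.1205]
tool_rot: [-2.242, -2.2, -0.0]
ft_force: [-0.8, 0.7, -0.3]
grip_width: 1.0
```

Run:
```python
from h import *
show();save('wrist','w2',f=1.5);show()
```

```text
t 1.57 p [0.5799 0.1312 0.1205] f [-0.8  0.7 -0.3] g 87.0 x [0.019 1.    0.001] y [ 1.    -0.019 -0.001] z [-0.001  0.001 -1.   ] q [-0.57  0.28  0.36  1.73 -0.11  1.15 -0.2 ]
t 1.62 p [0.5799 0.1321 0.1208] f [ 0.3 -0.1  0.3] g 86.6 x [0.017 1.    0.001] y [ 1.    -0.017  0.   ] z [ 0.     0.001 -1.   ] q [-0.57  0.28  0.36  1.73 -0.11  1.15 -0.2 ]
```

View pics/w2.png

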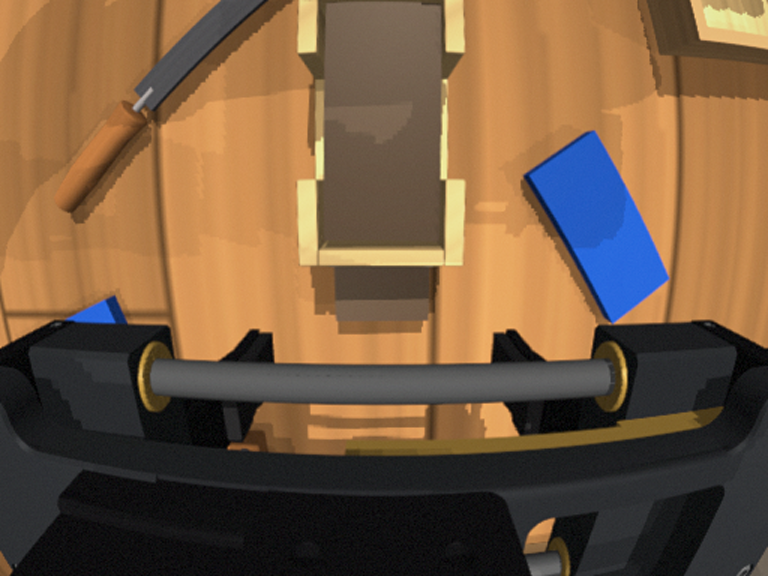

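Run:
```python
from h import *
w=cam('wrist')
W=lambda x,y:((x+.5)/1.5-.5,(y+.5)/1.5-.5)
for z,p in [(.072,(299,265)),(.072,(464,265)),(.026,(337,318)),(.026,(428,320)),(.026,(335,270)),(.026,(437,270))]: print(p,onz(w,*W(*p),z).round(4))
show()
print(delta([.5805,.130,.010],down(np.radians(-1.1))))
```

```text
(299, 265) [0.5392 0.1602 0.072 ]
(464, 265) [0.6192 0.1589 0.072 ]
(337, 318) [0.5515 0.1184 0.026 ]
(428, 320) [0.6065 0.1162 0.026 ]
(335, 270) [0.5516 0.1481 0.026 ]
(437, 270) [0.6116 0.147  0.026 ]
t 1.62 p [0.5799 0.1321 0.1208] f [ 0.3 -0.1  0.3] g 86.6 x [0.017 1.    0.001] y [ 1.    -0.017  0.   ] z [ 0.     0.001 -1.   ] q [-0.57  0.28  0.36  1.73 -0.11  1.15 -0.2 ]
(array([-0.00219001,  0.00067713,  0.11081012]), array([ 2.34488959e-05, -1.07396889e-03,  2.06566963e-03]))
```

Emit:
carry_out --commands '[{"tx": -0.001,"ty": 0,"tz": 0.055,"rx": 0,"ry": 0,"rz": 0,"jaw": 1},{"tx": -0.001,"ty": 0,"tz": 0.1,"rx": 0,"ry": 0,"rz": 0,"jaw": 1},{"tx": -0.001,"ty": 0,"tz": 0.111,"rx": 0,"ry": 0,"rz": 0,"jaw": 1},{"tx": -0.001,"ty": 0,"tz": 0.111,"rx": 0,"ry": 0,"rz": 0,"jaw": 0.4},{"tx": -0.001,"ty": 0,"tz": 0.111,"rx": 0,"ry": 0,"rz": 0,"jaw": 0.4},{"tx": -0.001,"ty": 0,"tz": 0.111,"rx": 0,"ry": 0,"rz": 0,"jaw": 0.4}]' --grip_force 30

```text
time: 2.38
position: [0.5816, 0.1299, 0.0115]
tool_rot: [2.241, 2.2, 0.005]
ft_force: [0.7, -0.2, -0.1]
grip_width: 0.75
```

Run:
```python
from h import *
show();save('wrist','w3',f=1.5);show()
```

```text
t 2.38 p [0.5816 0.1299 0.0115] f [ 0.7 -0.2 -0.1] g 65.2 x [0.019 1.    0.001] y [ 1.    -0.019  0.003] z [ 0.003  0.001 -1.   ] q [-0.55  0.41  0.34  1.82 -0.16  0.94 -0.16]
t 2.42 p [0.5813 0.1298 0.0112] f [-0.6  0.9 -0.6] g 61.0 x [0.019 1.    0.001] y [ 1.    -0.019  0.003] z [ 0.003  0.001 -1.   ] q [-0.55  0.41  0.34  1.82 -0.16  0.94 -0.16]
```

View pics/w3.png

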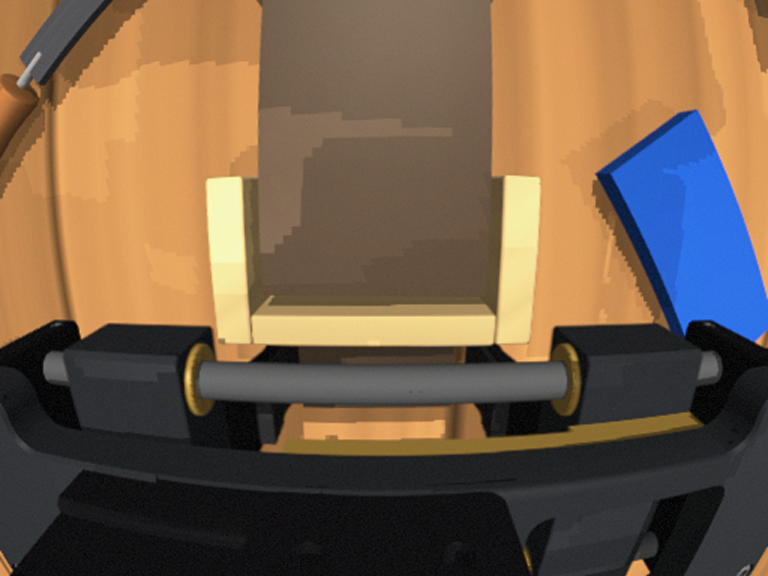

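Emit:
carry_out --commands '[{"tx": 0,"ty": 0,"tz": 0,"rx": 0,"ry": 0,"rz": 0,"jaw": 0.4},{"tx": 0,"ty": 0,"tz": 0,"rx": 0,"ry": 0,"rz": 0,"jaw": 0.4},{"tx": -0.01,"ty": 0,"tz": 0,"rx": 0,"ry": 0,"rz": 0,"jaw": 0.4},{"tx": -0.03,"ty": 0,"tz": 0,"rx": 0,"ry": 0,"rz": 0,"jaw": 0.4},{"tx": -0.05,"ty": 0,"tz": 0,"rx": 0,"ry": 0,"rz": 0,"jaw": 0.4}]' --grip_force 35

```text
time: 3.05
position: [0.5802, 0.0831, 0.0106]
tool_rot: [-2.238, -2.202, -0.008]
ft_force: [-0.1, 4.5, 1.3]
grip_width: 0.637
```

Run:
```python
from h import *
show();save('wrist','w4',f=1.5);save('side','s4',(120,130,320,280),4)
```

```text
t 3.05 p [0.5802 0.0831 0.0106] f [-0.1  4.5  1.3] g 55.4 x [0.016 1.    0.005] y [ 1.    -0.016  0.003] z [ 0.003  0.005 -1.   ] q [-0.48  0.39  0.35  1.84 -0.17  0.93 -0.07]
```

View pics/w4.png

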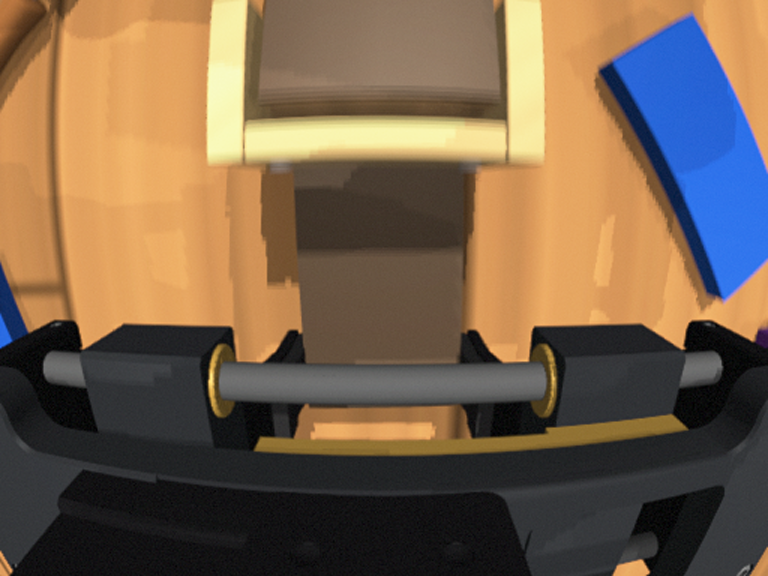

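View pics/s4.png

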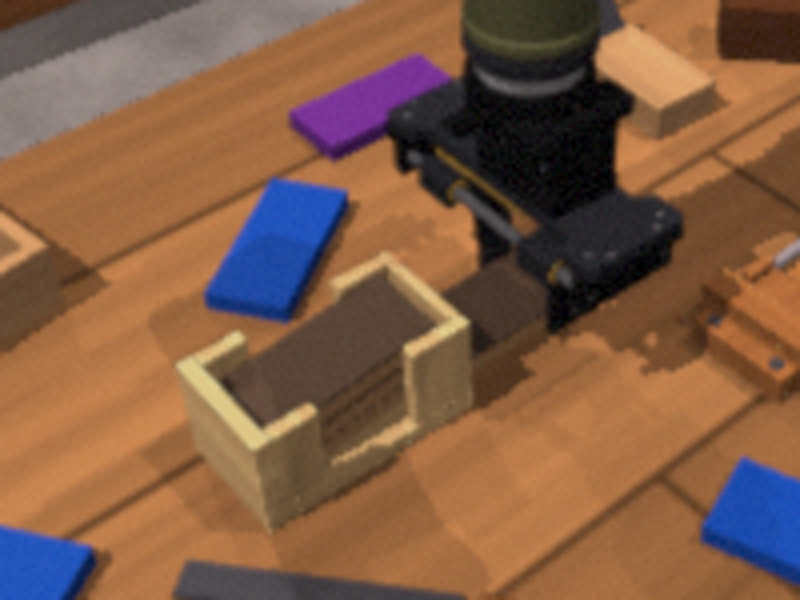

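Emit:
carry_out --commands '[{"tx": -0.025,"ty": 0,"tz": 0,"rx": 0,"ry": 0,"rz": 0,"jaw": 0.4},{"tx": -0.05,"ty": 0,"tz": 0,"rx": 0,"ry": 0,"rz": 0,"jaw": 0.4},{"tx": -0.075,"ty": 0,"tz": 0,"rx": 0,"ry": 0,"rz": 0,"jaw": 0.4},{"tx": -0.09,"ty": 0,"tz": 0,"rx": 0,"ry": 0,"rz": 0,"jaw": 0.4},{"tx": -0.095,"ty": 0,"tz": 0,"rx": 0,"ry": 0,"rz": 0,"jaw": 0.4},{"tx": -0.095,"ty": 0,"tz": 0,"rx": 0,"ry": 0,"rz": 0,"jaw": 0.4}]' --grip_force 35

```text
time: 3.9
position: [0.5773, -0.0151, 0.0093]
tool_rot: [-2.242, -2.2, 0.0]
ft_force: [0.7, 0.1, -0.8]
grip_width: 0.641
```

Run:
```python
from h import *
show();save('wrist','w5',f=1.5);save('side','s5',(120,130,320,280),4)
```

```text
t 3.9 p [ 0.5773 -0.0151  0.0093] f [ 0.7  0.1 -0.8] g 55.7 x [0.019 1.    0.   ] y [ 1.    -0.019 -0.   ] z [-0.  0. -1.] q [-0.35  0.38  0.39  1.86 -0.18  0.93  0.1 ]
```

View pics/w5.png

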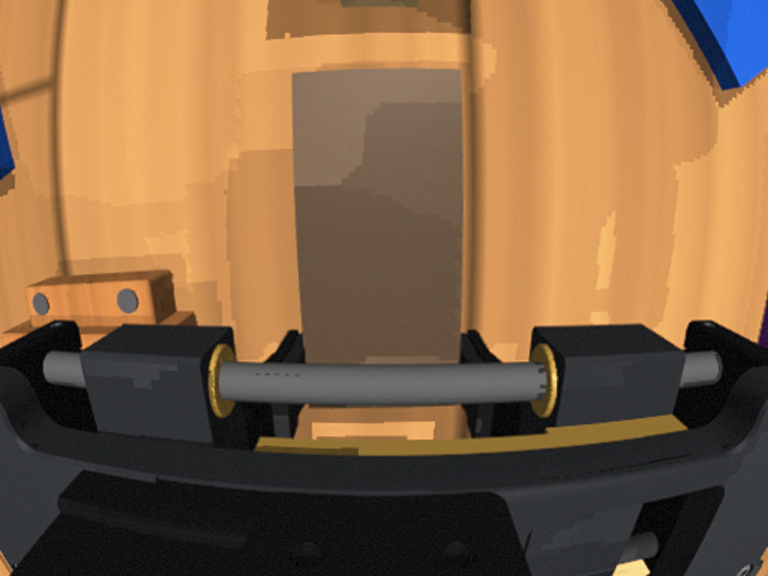

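View pics/s5.png

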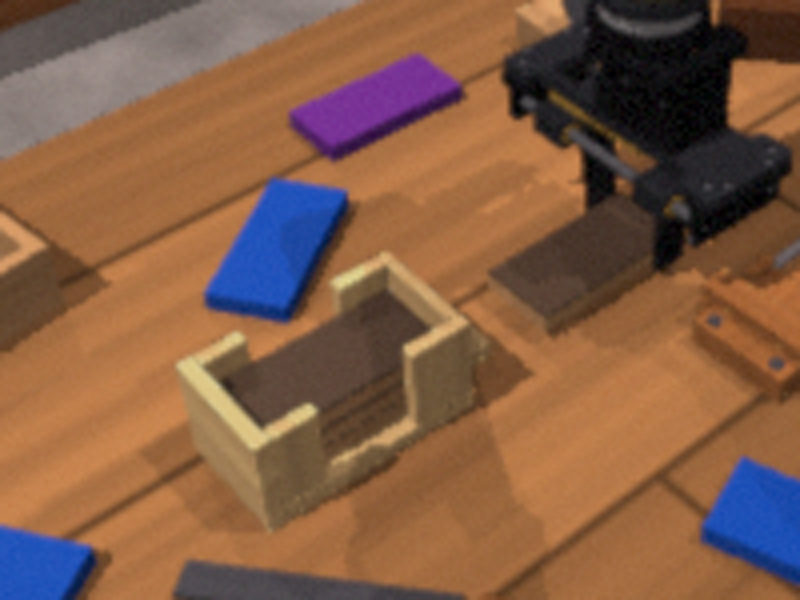

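Emit:
carry_out --commands '[{"tx": 0,"ty": 0,"tz": 0.004,"rx": 0,"ry": 0,"rz": 0,"jaw": 0.4},{"tx": 0,"ty": 0,"tz": 0.0075,"rx": 0,"ry": 0,"rz": 0,"jaw": 0.4},{"tx": 0,"ty": 0,"tz": 0.0075,"rx": 0,"ry": 0,"rz": 0,"jaw": 0.4},{"tx": 0,"ty": 0,"tz": 0.0075,"rx": 0,"ry": 0,"rz": 0,"jaw": 0.75},{"tx": 0,"ty": 0,"tz": 0.0075,"rx": 0,"ry": 0,"rz": 0,"jaw": 0.9},{"tx": 0,"ty": 0,"tz": 0.0075,"rx": 0,"ry": 0,"rz": 0,"jaw": 0.9},{"tx": 0,"ty": 0,"tz": 0.0075,"rx": 0,"ry": 0,"rz": 0,"jaw": 0.9},{"tx": 0,"ty": 0,"tz": -0.03,"rx": 0,"ry": 0,"rz": 0,"jaw": 0.9},{"tx": -0.02,"ty": 0,"tz": -0.08,"rx": 0,"ry": 0,"rz": 0,"jaw": 0.9},{"tx": -0.02,"ty": 0,"tz": -0.08,"rx": 0,"ry": 0,"rz": 0,"jaw": 0.9}]' --grip_force 35

```text
time: 5.25
position: [0.5804, -0.038, 0.0942]
tool_rot: [2.241, 2.192, 0.01]
ft_force: [0.5, -0.4, -0.4]
grip_width: 0.894
```

Run:
```python
from h import *
show();save('wrist','w6',f=1.5);w=cam('wrist');print(w['R'].tolist(),w['t'].tolist())
save('side','s6',(120,130,320,280),4)
```

```text
t 5.25 p [ 0.5804 -0.038   0.0942] f [ 0.5 -0.4 -0.4] g 77.8 x [ 0.022  1.    -0.   ] y [ 1.    -0.022  0.009] z [ 0.009 -0.    -1.   ] q [-0.35  0.28  0.43  1.8  -0.13  1.08  0.1 ]
[[0.9997749191057493, -0.020751342498595973, 0.0044150777571830115], [-0.021197029594402512, -0.9682633419603799, 0.24903169788621943], [-0.0008927841116588549, -0.2490692321428426, -0.968485271202566]] [-0.5788971864412691, -0.020313575294701226, 0.2535322014978794]
```

View pics/w6.png

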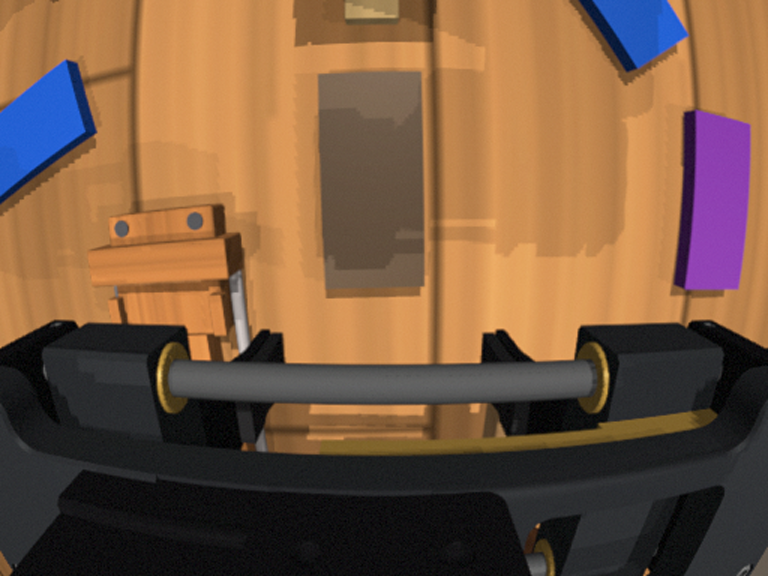

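View pics/s6.png

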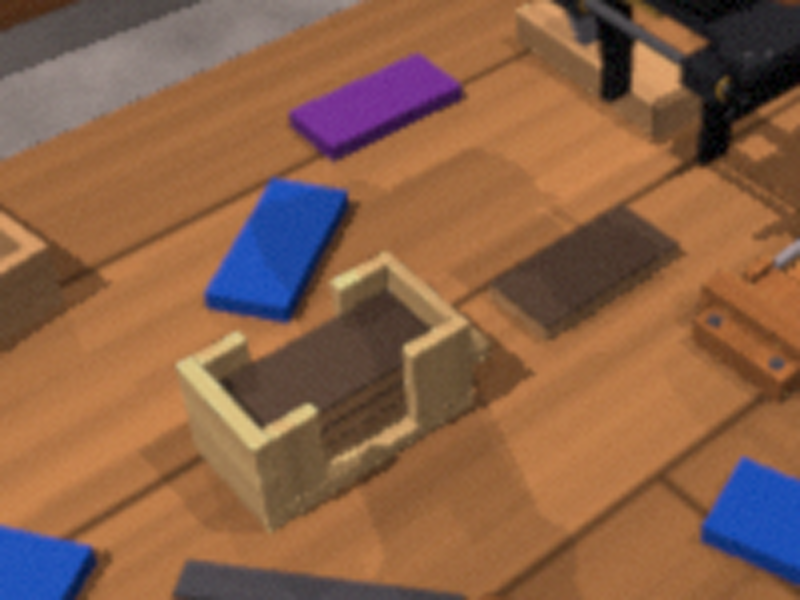

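Run:
```python
from h import *
w=cam('wrist')
W=lambda x,y:((x+.5)/1.5-.5,(y+.5)/1.5-.5)
P=[onz(w,*W(*p),.014) for p in [(318,72),(420,71),(424,288),(327,291)]]
for p in P: print(p.round(4))
c=sum(P)/4;d=(P[0]+P[1]-P[2]-P[3])/2;print(c,np.linalg.norm(d),np.degrees(np.arctan2(d[1],d[0])))
# top
im=get_image('top');cv2.imwrite('pics/t6.png',cv2.resize(im[160:240,200:280,::-1],None,fx=8,fy=8,interpolation=cv2.INTER_CUBIC))
# holder from wrist: jaw top outer corners
for p,z in [((90,250),.034),((241,233),.034),((243,270),.034),((92,285),.034)]: print(onz(w,*W(*p),z).round(4))
```

```text
[0.545  0.0924 0.014 ]
[0.599  0.0914 0.014 ]
[ 0.5997 -0.0268  0.014 ]
[ 0.5462 -0.0274  0.014 ]
[0.57247338 0.03238148 0.014     ] 0.11900635203038976 90.46194685518527
[0.409  0.0048 0.034 ]
[0.5059 0.0088 0.034 ]
[ 0.5055 -0.0104  0.034 ]
[ 0.4069 -0.0159  0.034 ]
```

View pics/t6.png

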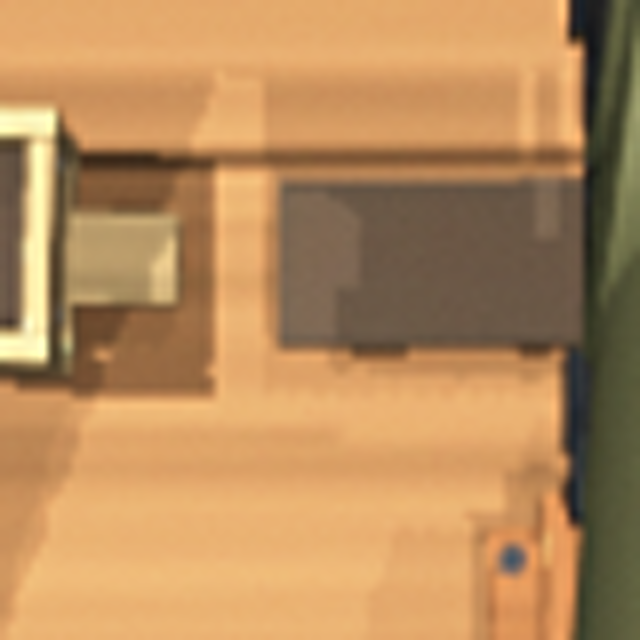

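Run:
```python
from h import *
t=cam('top');print(onz(t,200+280/8,160+180/8,.014),onz(t,200+280/8,160+345/8,.014));show()
print(delta([.5745,.032,.004],down(np.radians(.3))))
```

```text
[0.60437991 0.08742117 0.014     ] [0.54934696 0.08752189 0.014     ]
t 5.4 p [ 0.5764 -0.035   0.0889] f [-0.2 -0.2  0.3] g 78.1 x [0.019 1.    0.001] y [ 1.    -0.019 -0.001] z [-0.001  0.001 -1.   ] q [-0.35  0.28  0.42  1.81 -0.13  1.08  0.1 ]
(array([ 0.06693856, -0.00309379,  0.08490603]), array([-0.00105592, -0.00054405, -0.02399914]))
```

Emit:
carry_out --commands '[{"tx": 0.05,"ty": 0,"tz": 0.03,"rx": 0,"ry": 0,"rz": -0.015,"jaw": 0.9},{"tx": 0.064,"ty": 0,"tz": 0.065,"rx": 0,"ry": 0,"rz": -0.015,"jaw": 0.9},{"tx": 0.064,"ty": 0,"tz": 0.085,"rx": 0,"ry": 0,"rz": -0.015,"jaw": 0.9},{"tx": 0.064,"ty": 0,"tz": 0.085,"rx": 0,"ry": 0,"rz": -0.015,"jaw": 0.4},{"tx": 0.064,"ty": 0,"tz": 0.085,"rx": 0,"ry": 0,"rz": -0.015,"jaw": 0.4},{"tx": 0.064,"ty": 0,"tz": 0.085,"rx": 0,"ry": 0,"rz": -0.015,"jaw": 0.4},{"tx": 0.064,"ty": 0,"tz": 0.085,"rx": 0,"ry": 0,"rz": -0.015,"jaw": 0.4},{"tx": 0.064,"ty": 0,"tz": 0.085,"rx": 0,"ry": 0,"rz": -0.015,"jaw": 0.4}]' --grip_force 35

```text
time: 6.4
position: [0.5783, 0.028, 0.0048]
tool_rot: [2.226, 2.216, 0.0]
ft_force: [-0.7, -0.9, 0.4]
grip_width: 0.639
```

Run:
```python
from h import *
show();save('wrist','w7',f=1.5)
w=cam('wrist');W=lambda x,y:((x+.5)/1.5-.5,(y+.5)/1.5-.5)
print(delta([.4555,-.085,.1],down(np.radians(1))))
```

```text
t 6.4 p [0.5783 0.028  0.0048] f [-0.7 -0.9  0.4] g 55.6 x [ 0.004  1.    -0.   ] y [ 1.    -0.004  0.   ] z [ 0. -0. -1.] q [-0.41  0.39  0.37  1.86 -0.17  0.92  0.04]
(array([-0.11357842, -0.1223007 , -0.09522261]), array([ 0.0003099 ,  0.00021219, -0.02177493]))
```

View pics/w7.png

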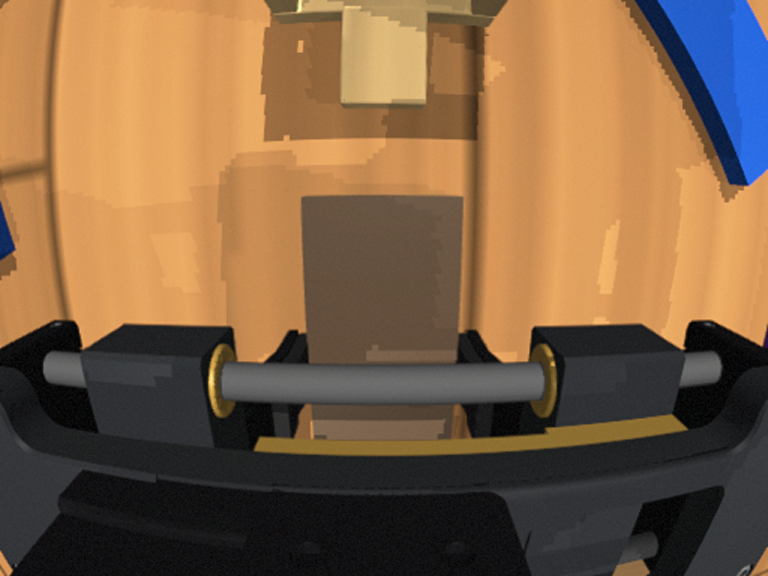

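Run:
```python
from h import *
w=cam('wrist');W=lambda x,y:((x+.5)/1.5-.5,(y+.5)/1.5-.5);show()
for p in [(302,197),(462,197)]: print(onz(w,*W(*p),.014))
```

```text
t 6.45 p [0.5783 0.028  0.0048] f [-0.9 -1.3  0.2] g 55.7 x [ 0.004  1.    -0.   ] y [ 1.    -0.004  0.   ] z [ 0. -0. -1.] q [-0.41  0.39  0.37  1.86 -0.17  0.92  0.04]
[0.55041142 0.09060001 0.014     ]
[0.60520508 0.09035666 0.014     ]
```

Emit:
carry_out --commands '[{"tx": 0,"ty": 0,"tz": -0.03,"rx": 0,"ry": 0,"rz": 0,"jaw": 0.4},{"tx": -0.01,"ty": -0.01,"tz": -0.08,"rx": 0,"ry": 0,"rz": -0.015,"jaw": 0.4},{"tx": -0.06,"ty": -0.05,"tz": -0.105,"rx": 0,"ry": 0,"rz": -0.015,"jaw": 0.4},{"tx": -0.1,"ty": -0.08,"tz": -0.105,"rx": 0,"ry": 0,"rz": -0.015,"jaw": 0.4},{"tx": -0.138,"ty": -0.123,"tz": -0.105,"rx": 0,"ry": 0,"rz": -0.015,"jaw": 0.4},{"tx": -0.138,"ty": -0.123,"tz": -0.105,"rx": 0,"ry": 0,"rz": -0.015,"jaw": 0.4},{"tx": -0.138,"ty": -0.123,"tz": -0.105,"rx": 0,"ry": 0,"rz": -0.015,"jaw": 0.4},{"tx": -0.138,"ty": -0.123,"tz": -0.105,"rx": 0,"ry": 0,"rz": -0.015,"jaw": 0.4},{"tx": -0.138,"ty": -0.123,"tz": -0.105,"rx": 0,"ry": 0,"rz": -0.015,"jaw": 0.4}]' --grip_force 35

```text
time: 7.58
position: [0.4553, -0.1083, 0.1094]
tool_rot: [2.207, 2.236, -0.001]
ft_force: [-0.6, -0.5, -1.4]
grip_width: 0.637
```

Run:
```python
from h import *
show();save('wrist','w8',f=1.5);show()
```

```text
t 7.58 p [ 0.4553 -0.1083  0.1094] f [-0.6 -0.5 -1.4] g 55.4 x [-0.013  1.    -0.   ] y [ 1.     0.013 -0.   ] z [-0. -0. -1.] q [-0.31  0.01  0.49  2.04 -0.01  1.09  0.2 ]
t 7.62 p [ 0.4552 -0.1084  0.1094] f [-0.2 -0.3 -0.8] g 55.5 x [-0.013  1.    -0.   ] y [ 1.     0.013 -0.   ] z [-0. -0. -1.] q [-0.31  0.01  0.49  2.04 -0.01  1.09  0.2 ]
```

View pics/w8.png

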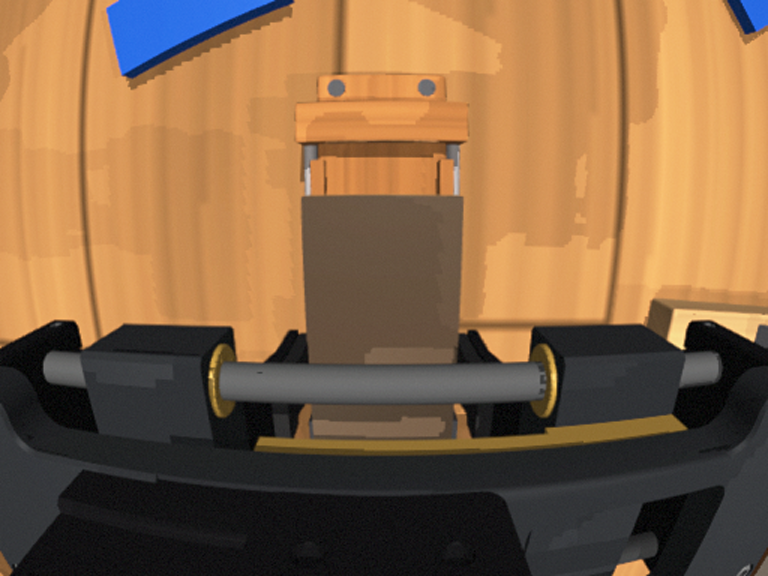

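Run:
```python
import cv2
a=cv2.imread('pics/w8.png')[60:220,270:500]
cv2.imwrite('pics/w8z.png',cv2.resize(a,None,fx=3.4,fy=3.4,interpolation=cv2.INTER_CUBIC))
```

```text
(no output)
```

View pics/w8z.png

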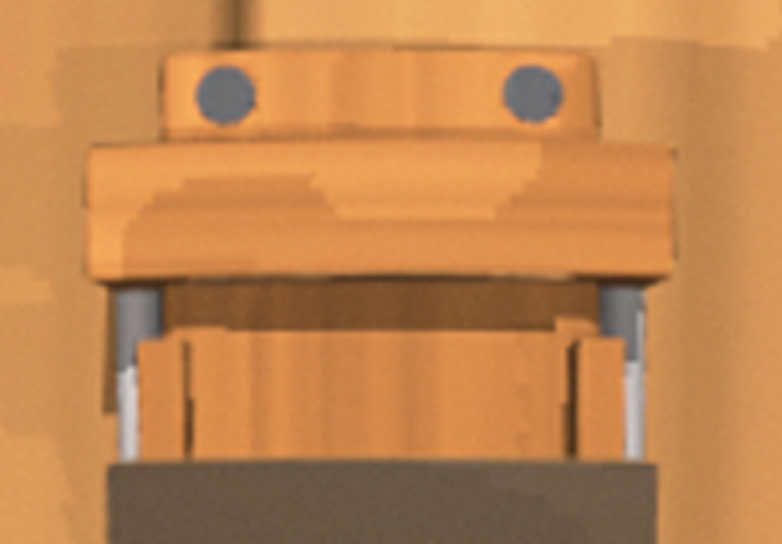

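Run:
```python
from h import *
w=cam('wrist')
W=lambda x,y:((270+(x+.5)/3.4+.5)/1.5-.5,(60+(y+.5)/3.4+.5)/1.5-.5)
for nm,p,z in [('railL',(184,345),.03),('railL',(184,455),.03),('railR',(577,345),.03),('railR',(577,455),.03),('jawL',(92,276),.034),('jawR',(668,276),.034),('rodL',(120,455),.012),('rodR',(641,455),.012),('rodLt',(118,290),.012),('rodRt',(642,290),.012)]: print(nm,onz(w,*W(*p),z).round(4))
show()
for p in [(110,463),(655,463)]: print('board',onz(w,*W(*p),.1094+.0092).round(4))
```

```text
railL [ 0.4224 -0.0307  0.03  ]
railL [ 0.4224 -0.0483  0.03  ]
railR [ 0.4842 -0.0299  0.03  ]
railR [ 0.4847 -0.0475  0.03  ]
jawL [ 0.4083 -0.0197  0.034 ]
jawR [ 0.4979 -0.0186  0.034 ]
rodL [ 0.409  -0.0488  0.012 ]
rodR [ 0.498  -0.0477  0.012 ]
rodLt [ 0.4086 -0.0203  0.012 ]
rodRt [ 0.4975 -0.0192  0.012 ]
t 7.62 p [ 0.4552 -0.1084  0.1094] f [-0.2 -0.3 -0.8] g 55.5 x [-0.013  1.    -0.   ] y [ 1.     0.013 -0.   ] z [-0. -0. -1.] q [-0.31  0.01  0.49  2.04 -0.01  1.09  0.2 ]
board [ 0.4264 -0.0461  0.1186]
board [ 0.4812 -0.0454  0.1186]
```

Emit:
carry_out --commands '[{"tx": 0.015,"ty": 0,"tz": 0.01,"rx": 0,"ry": 0,"rz": 0,"jaw": 0.4},{"tx": 0.022,"ty": 0,"tz": 0.04,"rx": 0,"ry": 0,"rz": 0,"jaw": 0.4},{"tx": 0.022,"ty": 0,"tz": 0.06,"rx": 0,"ry": 0,"rz": 0,"jaw": 0.4},{"tx": 0.022,"ty": 0,"tz": 0.06,"rx": 0,"ry": 0,"rz": 0,"jaw": 0.4},{"tx": 0.022,"ty": 0,"tz": 0.06,"rx": 0,"ry": 0,"rz": 0,"jaw": 0.4}]' --grip_force 35

```text
time: 8.25
position: [0.4549, -0.0866, 0.0499]
tool_rot: [2.208, 2.234, 0.001]
ft_force: [0.2, 0.4, -0.4]
grip_width: 0.638
```

Run:
```python
from h import *
show();save('wrist','w9',f=1.5);save('side','s9',(270,110,410,230),5)
```

```text
t 8.25 p [ 0.4549 -0.0866  0.0499] f [ 0.2  0.4 -0.4] g 55.5 x [-0.011  1.     0.   ] y [1.    0.011 0.   ] z [ 0.  0. -1.] q [-0.32  0.09  0.48  2.11 -0.05  0.95  0.19]
```

View pics/w9.png

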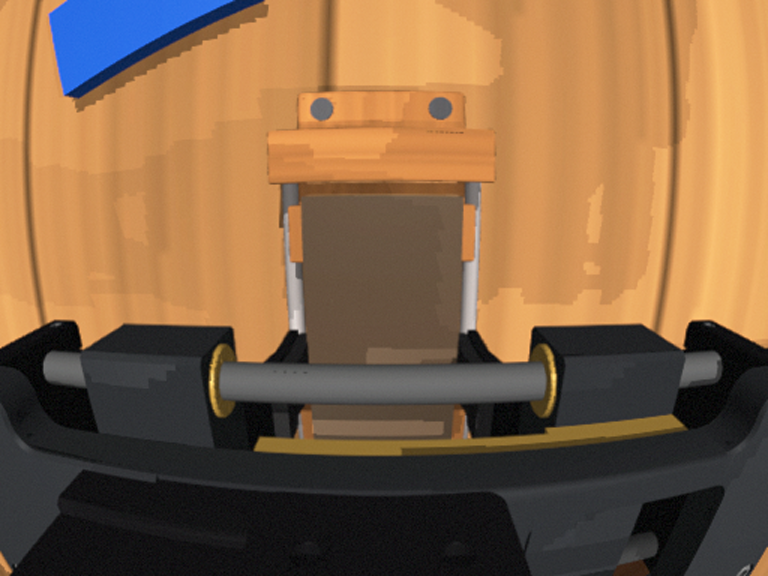

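View pics/s9.png

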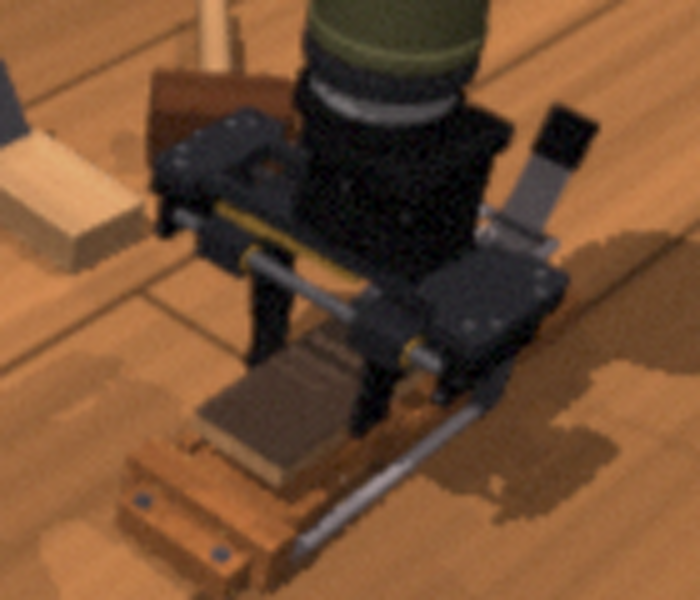

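Emit:
carry_out --commands '[{"tx": 0,"ty": 0,"tz": 0.015,"rx": 0,"ry": 0,"rz": 0,"jaw": 0.4},{"tx": 0,"ty": 0,"tz": 0.0225,"rx": 0,"ry": 0,"rz": 0,"jaw": 0.4},{"tx": 0,"ty": 0,"tz": 0.0225,"rx": 0,"ry": 0,"rz": 0,"jaw": 0.4},{"tx": 0,"ty": 0,"tz": 0.0225,"rx": 0,"ry": 0,"rz": 0,"jaw": 0.4}]' --grip_force 35

```text
time: 8.85
position: [0.4542, -0.0871, 0.0266]
tool_rot: [-2.209, -2.233, 0.001]
ft_force: [-0.6, 0.3, -0.8]
grip_width: 0.638
```

Run:
```python
from h import *
show();save('wrist','w10',(150,40,350,300),2.2)
```

```text
t 8.85 p [ 0.4542 -0.0871  0.0266] f [-0.6  0.3 -0.8] g 55.5 x [-0.011  1.    -0.   ] y [ 1.     0.011 -0.   ] z [-0. -0. -1.] q [-0.32  0.13  0.48  2.13 -0.08  0.9   0.21]
```

View pics/w10.png

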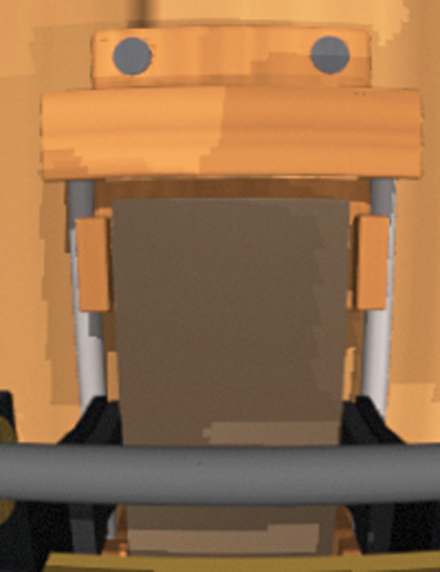

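Emit:
carry_out --commands '[{"tx": 0,"ty": 0,"tz": 0,"rx": 0,"ry": 0,"rz": 0,"jaw": 0.85},{"tx": 0,"ty": 0,"tz": 0,"rx": 0,"ry": 0,"rz": 0,"jaw": 0.85},{"tx": 0,"ty": 0,"tz": 0,"rx": 0,"ry": 0,"rz": 0,"jaw": 0.85},{"tx": 0,"ty": 0,"tz": -0.03,"rx": 0,"ry": 0,"rz": 0,"jaw": 0.85},{"tx": 0,"ty": 0,"tz": -0.085,"rx": 0,"ry": 0,"rz": 0,"jaw": 0.85},{"tx": -0.02,"ty": 0,"tz": -0.143,"rx": 0,"ry": 0,"rz": 0,"jaw": 0.85},{"tx": -0.07,"ty": 0,"tz": -0.153,"rx": 0,"ry": 0,"rz": 0,"jaw": 0.85},{"tx": -0.133,"ty": 0,"tz": -0.153,"rx": 0,"ry": 0,"rz": 0,"jaw": 0.85},{"tx": -0.133,"ty": 0,"tz": -0.153,"rx": 0,"ry": 0,"rz": 0,"jaw": 0.85},{"tx": -0.133,"ty": 0,"tz": -0.153,"rx": 0,"ry": 0,"rz": 0,"jaw": 0.85},{"tx": -0.133,"ty": 0,"tz": -0.153,"rx": 0,"ry": 0,"rz": 0,"jaw": 0.85}]' --grip_force 35

```text
time: 10.28
position: [0.4561, -0.2184, 0.1797]
tool_rot: [-2.206, -2.236, -0.0]
ft_force: [-0.0, -1.4, -0.2]
grip_width: 0.85
```

Run:
```python
from h import *
show();save('wrist','w11',f=1.5);save('side','s11',(270,110,410,230),5)
```

```text
t 10.28 p [ 0.4561 -0.2184  0.1797] f [-0.  -1.4 -0.2] g 74.0 x [-0.014  1.     0.001] y [ 1.     0.014 -0.   ] z [-0.     0.001 -1.   ] q [-0.22  0.03  0.63  1.88 -0.02  1.24  0.43]
```

View pics/w11.png

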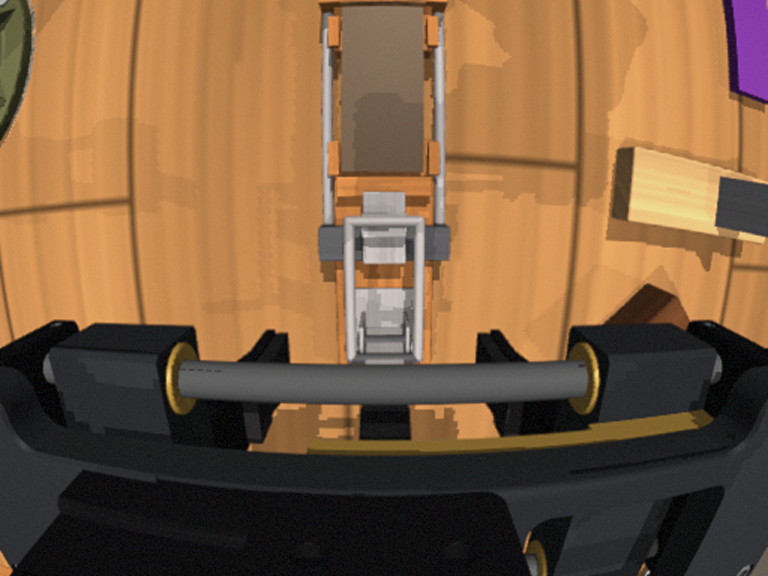

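View pics/s11.png

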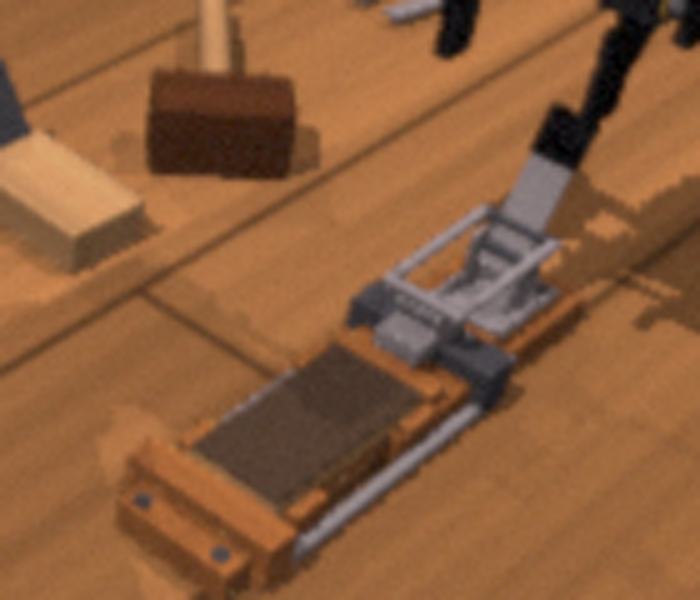

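Run:
```python
from h import *
save('wrist','w12',(200,115,310,255),4.2)
save('top','t12',(320,205,420,270),8)
show()
```

```text
t 10.47 p [ 0.4561 -0.2191  0.18  ] f [-1.2 -0.7 -0.2] g 74.0 x [-0.013  1.     0.   ] y [1.    0.013 0.   ] z [ 0.  0. -1.] q [-0.22  0.03  0.63  1.88 -0.02  1.24  0.43]
```

View pics/w12.png

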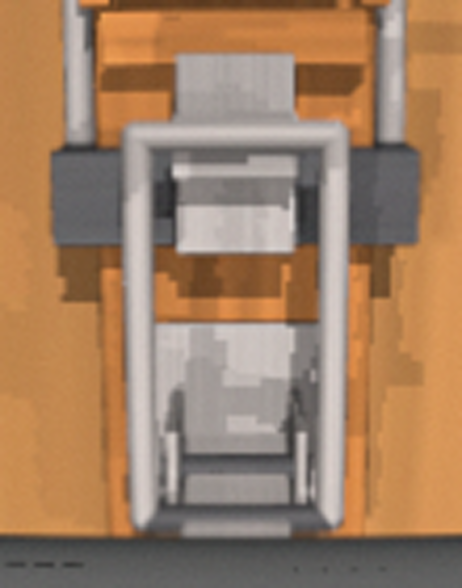

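View pics/t12.png

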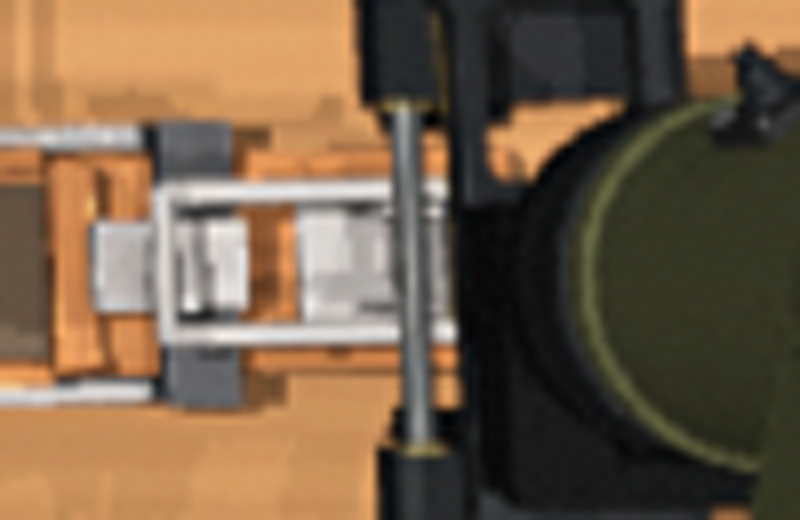

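Run:
```python
from h import *
w=cam('wrist')
W=lambda x,y:(200+(x+.5)/4.2-.5,115+(y+.5)/4.2-.5)
T=lambda x,y:(320+(x+.5)/8-.5,205+(y+.5)/8-.5)
t=cam('top')
print('saddle front w/t')
for z in (.044,.047,.05): print(z,onz(w,*W(235,53),z).round(4),onz(t,*T(92,265),z).round(4))
print('post back')
for z in (.059,.062): print(z,onz(w,*W(235,178),z).round(4))
print('bar corners w', [onz(w,*W(*p),.066).round(4) for p in [(124,137),(347,137),(235,137)]])
print('bar w/t tri',tri(w,W(235,137),t,T(165,265)))
print('saddle edge tri',tri(w,W(235,53),t,T(92,265)))
print('side rods x at hinge',[onz(w,*W(*p),.064).round(4) for p in [(140,500),(330,500)]])
print('hinge rod',onz(w,*W(235,512),.066))
print('cross -x edge z?', tri(w,W(70,243),t,T(240,395)),tri(w,W(70,150),t,T(160,395)))
```

```text
saddle front w/t
0.044 [ 0.4555 -0.1587  0.044 ] [ 0.4572 -0.1579  0.044 ]
0.047 [ 0.4555 -0.1586  0.047 ] [ 0.4572 -0.1573  0.047 ]
0.05 [ 0.4555 -0.1586  0.05  ] [ 0.4572 -0.1567  0.05  ]
post back
0.059 [ 0.4558 -0.1868  0.059 ]
0.062 [ 0.4558 -0.1864  0.062 ]
bar corners w [array([ 0.4311, -0.1769,  0.066 ]), array([ 0.4804, -0.1763,  0.066 ]), array([ 0.4557, -0.1767,  0.066 ])]
bar w/t tri (array([ 0.45643529, -0.17740271,  0.05961486]), np.float64(0.0014849642759985088))
saddle edge tri (array([ 0.45631844, -0.15887838,  0.0393637 ]), np.float64(0.0016200265277083418))
side rods x at hinge [array([ 0.4341, -0.2634,  0.064 ]), array([ 0.4796, -0.2628,  0.064 ])]
hinge rod [ 0.45686291 -0.26530791  0.066     ]
cross -x edge z? (array([ 0.41528673, -0.20599487,  0.0365278 ]), np.float64(0.0007112866068910323)) (array([ 0.41420658, -0.18396999,  0.02238398]), np.float64(0.0017593183397095803))
```

Emit:
carry_out --commands '[{"tx": 0.032,"ty": 0,"tz": 0.03,"rx": 0,"ry": -0.1,"rz": 0,"jaw": 0.85},{"tx": 0.032,"ty": 0,"tz": 0.08,"rx": 0,"ry": -0.2,"rz": 0,"jaw": 0.85},{"tx": 0.032,"ty": 0,"tz": 0.11,"rx": 0,"ry": -0.2,"rz": 0,"jaw": 0.85},{"tx": 0.032,"ty": 0,"tz": 0.121,"rx": 0,"ry": -0.2,"rz": 0,"jaw": 0.85},{"tx": 0.032,"ty": 0,"tz": 0.121,"rx": 0,"ry": -0.2,"rz": 0,"jaw": 0.85},{"tx": 0.032,"ty": 0,"tz": 0.121,"rx": 0,"ry": -0.2,"rz": 0,"jaw": 0.85}]' --grip_force 20

```text
time: 11.22
position: [0.4568, -0.1887, 0.0605]
tool_rot: [2.104, 2.125, -0.208]
ft_force: [0.5, 0.1, 0.1]
grip_width: 0.852
```

Run:
```python
from h import *
show();save('wrist','w13',f=1.5);save('side','s13',(310,100,410,210),5.4)
```

```text
t 11.22 p [ 0.4568 -0.1887  0.0605] f [0.5 0.1 0.1] g 74.1 x [-0.009  0.98  -0.199] y [1.    0.01  0.003] z [ 0.005 -0.199 -0.98 ] q [-0.31  0.1   0.53  2.09  0.18  0.92  0.12]
```

View pics/w13.png

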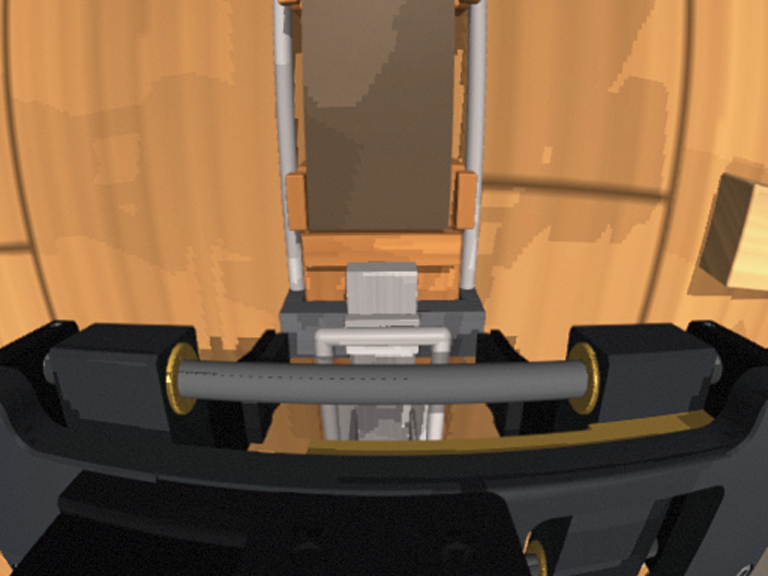

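View pics/s13.png

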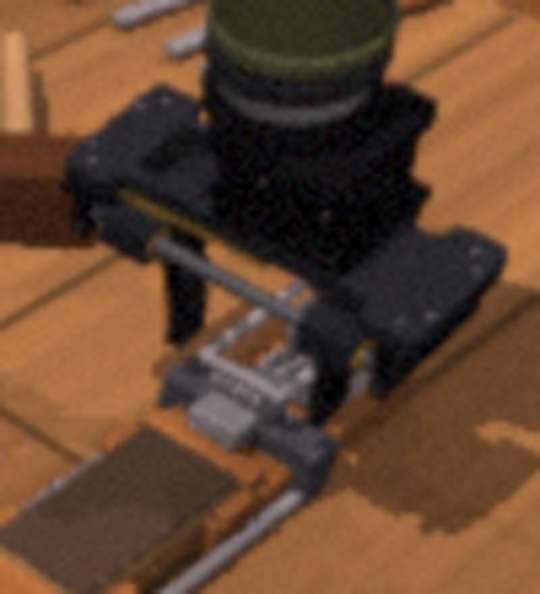

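Run:
```python
from h import *
save('wrist','w14',(180,165,340,250),5);show()
w=cam('wrist');np.savez('w14cam.npz',**w)
```

```text
t 11.38 p [ 0.4565 -0.1884  0.0602] f [ 0.5 -0.   0.9] g 73.9 x [-0.01   0.98  -0.199] y [1.    0.01  0.002] z [ 0.004 -0.199 -0.98 ] q [-0.31  0.1   0.53  2.09  0.18  0.92  0.12]
```

View pics/w14.png

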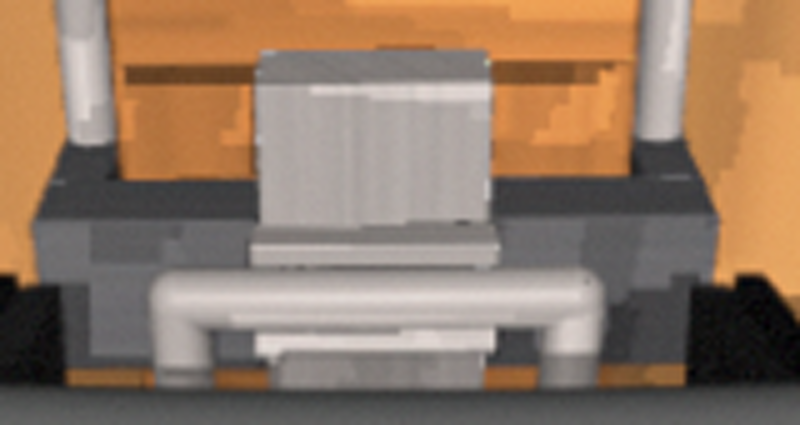

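Run:
```python
from h import *
a=dict(np.load('w14cam.npz'));a['fish']=True
A=lambda x,y:(180+(x+.5)/5-.5,165+(y+.5)/5-.5)
# w12 camera: rebuild from tool pose p,R at that time with fixed cam-in-tool
s,R=st();C=-a['R'].T@a['t'];off=R.T@(C-s['position']);Rc=a['R']@R
x=np.array([-.013,1,0]);x/=np.linalg.norm(x);z=np.array([0,0,-1.]);R12=np.stack([x,np.cross(z,x),z],1)
p12=np.array([.4561,-.2191,.18]);c12=dict(a);c12['R']=Rc@R12.T;c12['t']=-c12['R']@(p12+R12@off)
W=lambda x,y:(200+(x+.5)/4.2-.5,115+(y+.5)/4.2-.5)
print(off)
print('saddle front top',tri(a,A(375,80),c12,W(235,53)))
print('bar center',tri(a,A(380,297),c12,W(235,137)))
print('bright back edge',tri(a,A(375,352),c12,W(235,178)))
print('cross back/front?',tri(a,A(35,217),c12,W(52,148)))
for v,z in [(242,.06),(242,.064),(228,.055),(228,.059),(222,.045),(352,.062)]: print(v,z,onz(a,*A(375,v),z).round(4))
```

```text
[ 0.06819679 -0.00068744 -0.1614583 ]
saddle front top (array([ 0.4554389 , -0.15865023,  0.04376228]), np.float64(4.786956795934908e-05))
bar center (array([ 0.45589194, -0.17698624,  0.06261684]), np.float64(0.0004735688993992487))
bright back edge (array([ 0.45573443, -0.18668921,  0.05920329]), np.float64(0.00012172228973029408))
cross back/front? (array([ 0.41050827, -0.18263256,  0.03448079]), np.float64(0.00010996675648995))
242 0.06 [ 0.4555 -0.1714  0.06  ]
242 0.064 [ 0.4555 -0.1691  0.064 ]
228 0.055 [ 0.4555 -0.1723  0.055 ]
228 0.059 [ 0.4555 -0.1701  0.059 ]
222 0.045 [ 0.4556 -0.177   0.045 ]
352 0.062 [ 0.4556 -0.1848  0.062 ]
```

Emit:
carry_out --commands '[{"tx": 0.001,"ty": 0,"tz": 0.0035,"rx": 0,"ry": 0,"rz": 0,"jaw": 0.5},{"tx": 0.001,"ty": 0,"tz": 0.0035,"rx": 0,"ry": 0,"rz": 0,"jaw": 0.4},{"tx": 0.001,"ty": 0,"tz": 0.0035,"rx": 0,"ry": 0,"rz": 0,"jaw": 0.4},{"tx": 0.001,"ty": 0,"tz": 0.0035,"rx": 0,"ry": 0,"rz": 0,"jaw": 0.4},{"tx": 0.001,"ty": 0,"tz": 0.0035,"rx": 0,"ry": 0,"rz": 0,"jaw": 0.4}]' --grip_force 20

```text
time: 12.0
position: [0.4565, -0.1877, 0.0558]
tool_rot: [2.103, 2.127, -0.209]
ft_force: [3.2, -0.4, -0.1]
grip_width: 0.576
```

Run:
```python
from h import *
show();save('wrist','w15',(150,165,370,300),3.6)
```

```text
t 12.0 p [ 0.4565 -0.1877  0.0558] f [ 3.2 -0.4 -0.1] g 50.1 x [-0.011  0.98  -0.199] y [1.    0.011 0.002] z [ 0.004 -0.199 -0.98 ] q [-0.31  0.11  0.53  2.1   0.18  0.91  0.12]
```

View pics/w15.png

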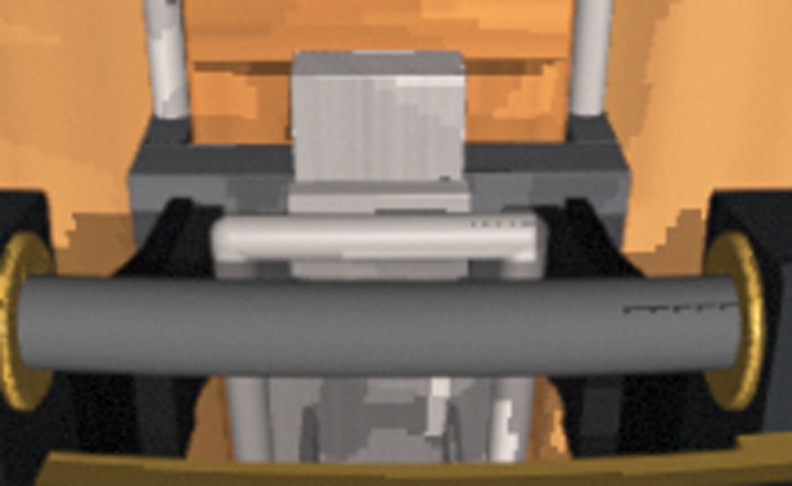

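Emit:
carry_out --commands '[{"tx": -0.001,"ty": 0.0005,"tz": -0.005,"rx": 0,"ry": 0,"rz": 0,"jaw": 0.4},{"tx": -0.0018,"ty": 0.0005,"tz": -0.009,"rx": 0,"ry": 0,"rz": 0,"jaw": 0.4},{"tx": 0.003,"ty": 0.0005,"tz": -0.01,"rx": 0,"ry": 0,"rz": 0,"jaw": 0.4},{"tx": 0.008,"ty": 0.0005,"tz": -0.011,"rx": 0,"ry": 0,"rz": 0,"jaw": 0.4},{"tx": 0.0125,"ty": 0.0005,"tz": -0.012,"rx": 0,"ry": 0,"rz": 0,"jaw": 0.4},{"tx": 0.0125,"ty": 0.0005,"tz": -0.012,"rx": 0,"ry": 0,"rz": 0,"jaw": 0.4},{"tx": 0.0125,"ty": 0.0005,"tz": -0.012,"rx": 0,"ry": 0,"rz": 0,"jaw": 0.4}]' --grip_force 25

```text
time: 12.92
position: [0.4562, -0.1736, 0.065]
tool_rot: [2.103, 2.127, -0.211]
ft_force: [3.9, -2.7, -2.7]
grip_width: 0.574
```

Run:
```python
from h import *
show();save('wrist','w16',(150,165,370,300),3.6);save('side','s16',(310,100,410,210),5.4)
```

```text
t 12.93 p [ 0.4562 -0.1736  0.065 ] f [ 3.9 -2.7 -2.7] g 50.0 x [-0.011  0.98  -0.199] y [1.    0.011 0.001] z [ 0.003 -0.199 -0.98 ] q [-0.34  0.09  0.52  2.1   0.19  0.94  0.08]
```

View pics/w16.png

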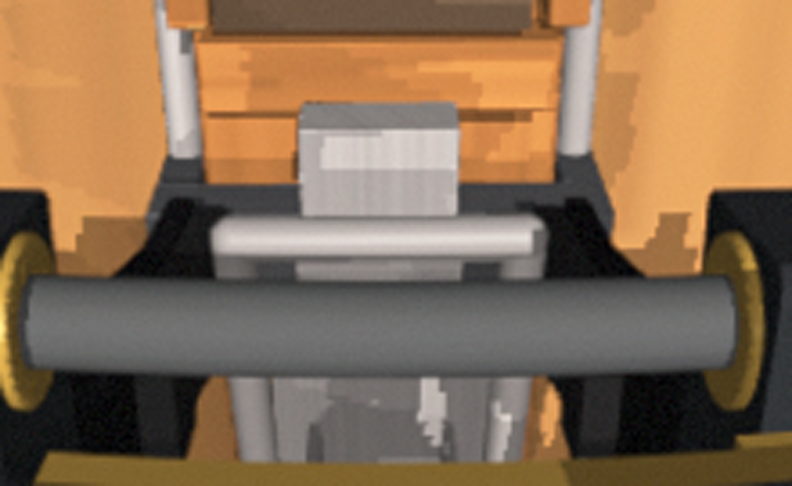

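View pics/s16.png

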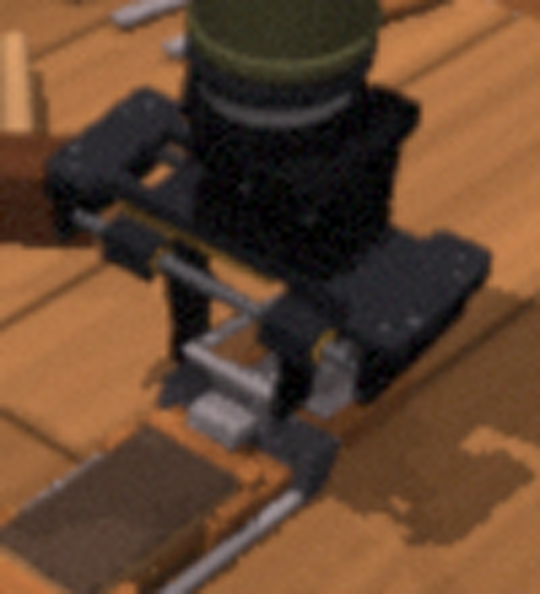

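Emit:
carry_out --commands '[{"tx": 0.0016,"ty": 0,"tz": 0.008,"rx": 0,"ry": 0,"rz": 0,"jaw": 0.4},{"tx": 0.0032,"ty": 0,"tz": 0.016,"rx": 0,"ry": 0,"rz": 0,"jaw": 0.4},{"tx": 0.0045,"ty": 0,"tz": 0.022,"rx": 0,"ry": 0,"rz": 0,"jaw": 0.4},{"tx": 0.0045,"ty": 0,"tz": 0.022,"rx": 0,"ry": 0,"rz": 0,"jaw": 0.4},{"tx": 0.0045,"ty": 0,"tz": 0.022,"rx": 0,"ry": 0,"rz": 0,"jaw": 0.4}]' --grip_force 25

```text
time: 13.65
position: [0.4562, -0.1727, 0.0423]
tool_rot: [2.104, 2.128, -0.21]
ft_force: [3.3, 1.1, 1.2]
grip_width: 0.576
```

Run:
```python
from h import *
show();save('wrist','w17',(150,165,370,300),3.6);save('side','s17',(310,100,410,210),5.4)
```

```text
t 13.65 p [ 0.4562 -0.1727  0.0423] f [3.3 1.1 1.2] g 50.2 x [-0.011  0.98  -0.198] y [1.    0.011 0.   ] z [ 0.003 -0.198 -0.98 ] q [-0.33  0.12  0.52  2.12  0.17  0.89  0.09]
```

View pics/w17.png

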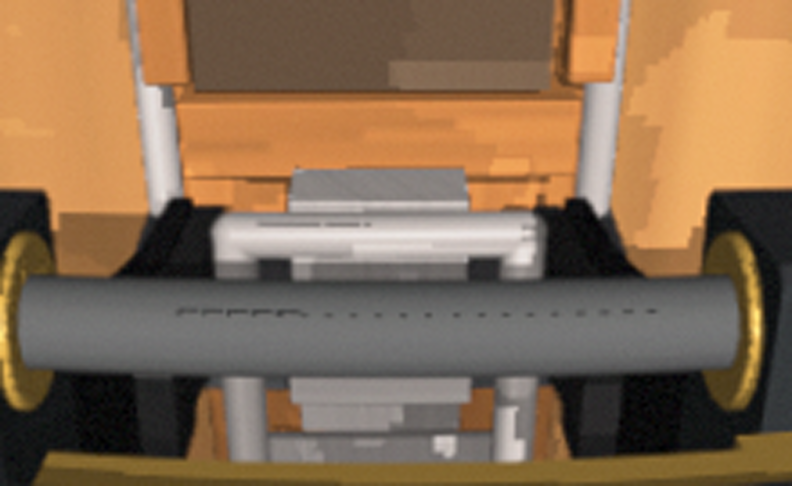

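View pics/s17.png

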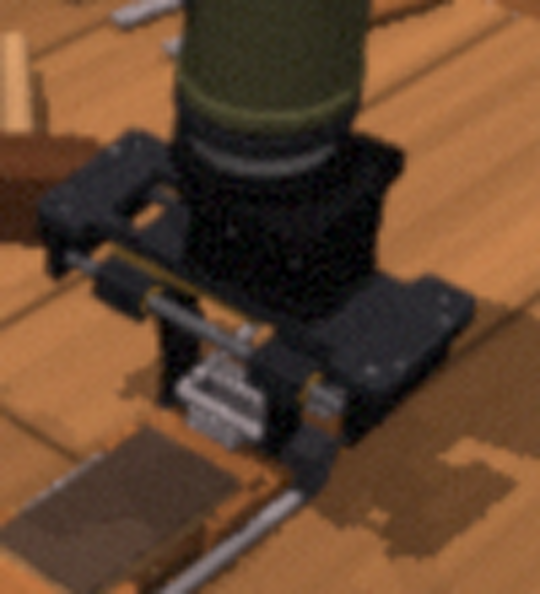

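Emit:
carry_out --commands '[{"tx": -0.003,"ty": 0,"tz": 0.0015,"rx": 0,"ry": 0,"rz": 0,"jaw": 0.4},{"tx": -0.006,"ty": 0,"tz": 0.002,"rx": 0,"ry": 0,"rz": 0,"jaw": 0.4},{"tx": -0.009,"ty": 0,"tz": 0.0025,"rx": 0,"ry": 0,"rz": 0,"jaw": 0.4},{"tx": -0.012,"ty": 0,"tz": 0.003,"rx": 0,"ry": 0,"rz": 0,"jaw": 0.4},{"tx": -0.012,"ty": 0,"tz": 0.003,"rx": 0,"ry": 0,"rz": 0,"jaw": 0.4},{"tx": -0.012,"ty": 0,"tz": 0.003,"rx": 0,"ry": 0,"rz": 0,"jaw": 0.4}]' --grip_force 25

```text
time: 14.5
position: [0.4564, -0.1852, 0.0418]
tool_rot: [2.104, 2.127, -0.21]
ft_force: [3.7, 2.0, 2.6]
grip_width: 0.579
```

Run:
```python
from h import *
show();save('wrist','w18',(150,165,370,300),3.6);save('side','s18',(310,100,410,210),5.4)
```

```text
t 14.5 p [ 0.4564 -0.1852  0.0418] f [3.7 2.  2.6] g 50.4 x [-0.011  0.98  -0.198] y [1.    0.011 0.001] z [ 0.003 -0.198 -0.98 ] q [-0.31  0.13  0.53  2.11  0.17  0.88  0.12]
```

View pics/w18.png

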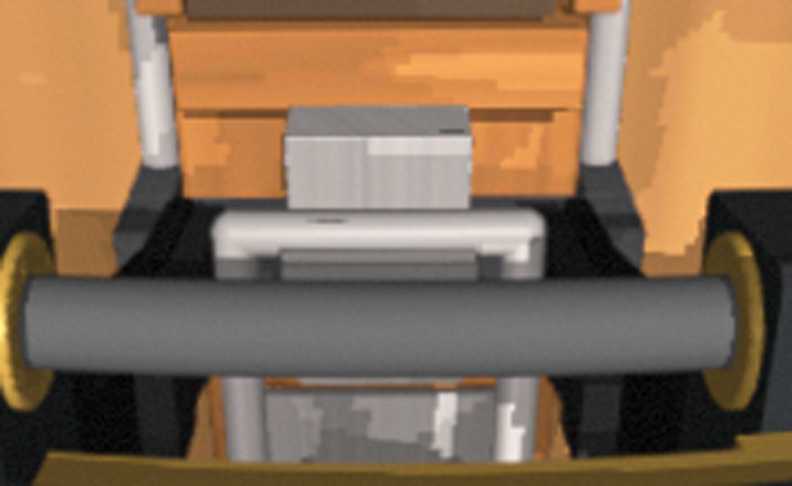

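View pics/s18.png

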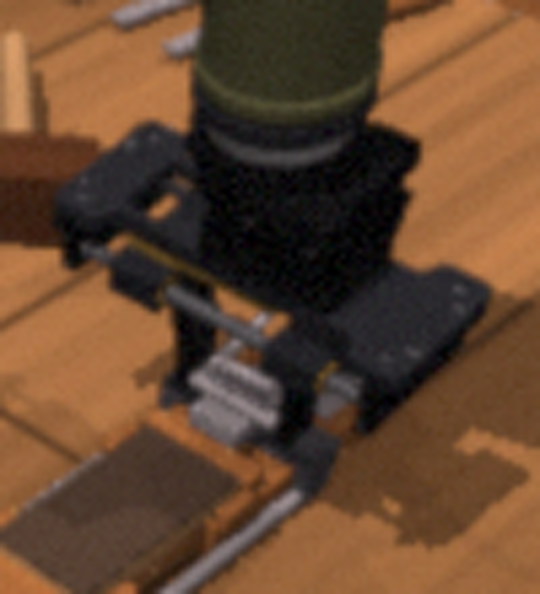

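Run:
```python
from h import *
w=cam('wrist')
f=lambda X:((proj(w,X)-[150,165])+.5)*3.6-.5
for nm,X in [('saddle front',(.4555,-.1587,.0438)),('lip front top',(.4555,-.1712,.0588)),('lip front bot',(.4555,-.1712,.0538)),('bar at keeper',(.4555,-.1747,.0488)),('bar +4',(.4555,-.1707,.0473)),('bar +8',(.4555,-.1667,.0473))]: print(nm,f(X).round(1))
show()
```

```text
saddle front [378.9 125.8]
lip front top [378.  251.3]
lip front bot [378.  232.5]
bar at keeper [377.7 234.1]
bar +4 [378.  206.7]
bar +8 [378.3 183.9]
t 14.6 p [ 0.4564 -0.1853  0.0418] f [5.4 2.5 0.7] g 49.6 x [-0.011  0.98  -0.199] y [1.    0.011 0.001] z [ 0.003 -0.198 -0.98 ] q [-0.31  0.13  0.53  2.11  0.17  0.88  0.12]
```

Run:
```python
from h import *
save('wrist','w19',(200,185,310,250),7)
```

```text
(no output)
```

View pics/w19.png

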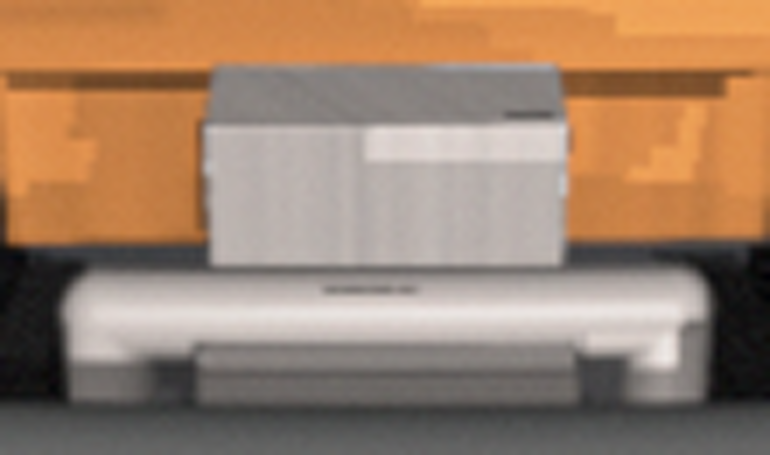

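Emit:
carry_out --commands '[{"tx": -0.002,"ty": 0,"tz": 0.0003,"rx": 0,"ry": 0,"rz": 0,"jaw": 0.4},{"tx": -0.004,"ty": 0,"tz": 0.0005,"rx": 0,"ry": 0,"rz": 0,"jaw": 0.4},{"tx": -0.004,"ty": 0,"tz": 0.0005,"rx": 0,"ry": 0,"rz": 0,"jaw": 0.4}]' --grip_force 25

```text
time: 15.02
position: [0.4565, -0.1889, 0.0419]
tool_rot: [2.104, 2.128, -0.21]
ft_force: [4.5, 3.4, -0.9]
grip_width: 0.573
```

Run:
```python
from h import *
show();save('wrist','w20',(200,185,310,250),7);save('wrist','w20b',f=1.5)
```

```text
t 15.03 p [ 0.4565 -0.1889  0.0419] f [ 4.5  3.4 -0.9] g 49.8 x [-0.011  0.98  -0.198] y [1.    0.011 0.001] z [ 0.003 -0.198 -0.98 ] q [-0.31  0.13  0.53  2.11  0.16  0.88  0.13]
```

View pics/w20.png

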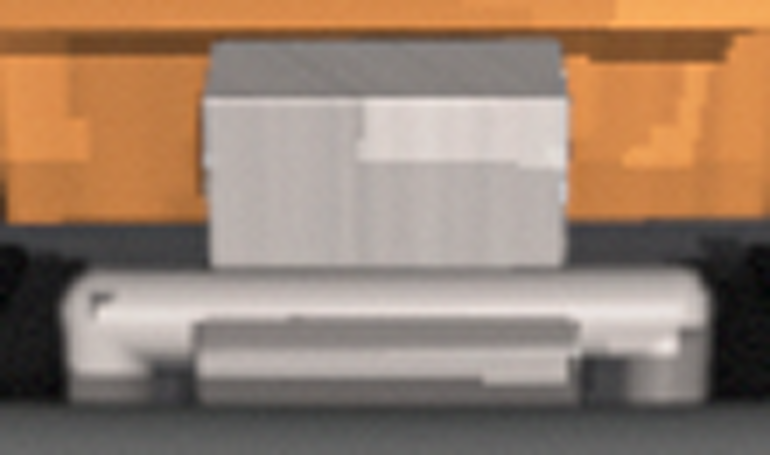

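View pics/w20b.png

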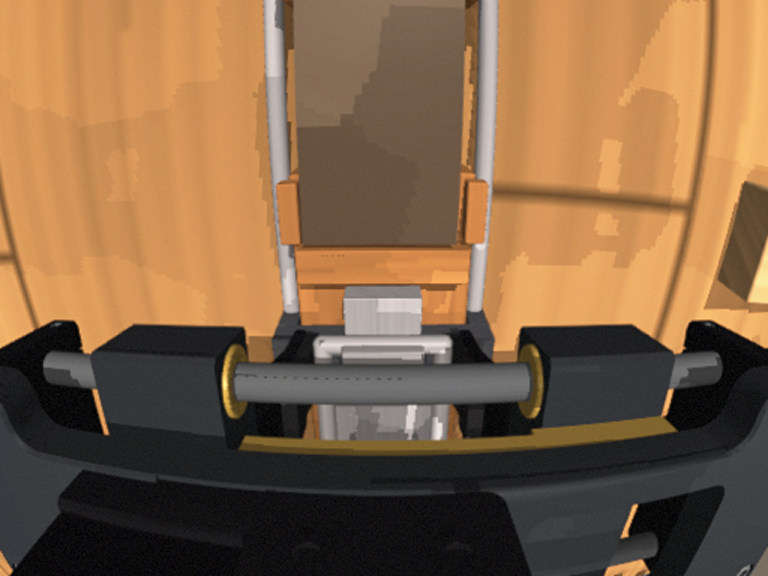

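Emit:
carry_out --commands '[{"tx": -0.0015,"ty": 0,"tz": 0.0003,"rx": 0,"ry": 0,"rz": 0,"jaw": 0.4},{"tx": -0.003,"ty": 0,"tz": 0.0005,"rx": 0,"ry": 0,"rz": 0,"jaw": 0.4},{"tx": -0.003,"ty": 0,"tz": 0.0005,"rx": 0,"ry": 0,"rz": 0,"jaw": 0.4},{"tx": -0.003,"ty": 0,"tz": 0.0005,"rx": 0,"ry": 0,"rz": 0,"jaw": 0.4}]' --grip_force 25

```text
time: 15.62
position: [0.4565, -0.1916, 0.0418]
tool_rot: [2.104, 2.128, -0.209]
ft_force: [6.0, 3.1, -1.3]
grip_width: 0.579
```

Run:
```python
from h import *
show();save('wrist','w21',(200,185,310,250),7)
```

```text
t 15.62 p [ 0.4565 -0.1916  0.0418] f [ 6.   3.1 -1.3] g 50.4 x [-0.011  0.98  -0.198] y [1.    0.012 0.001] z [ 0.003 -0.198 -0.98 ] q [-0.3   0.14  0.53  2.11  0.16  0.88  0.13]
```

View pics/w21.png

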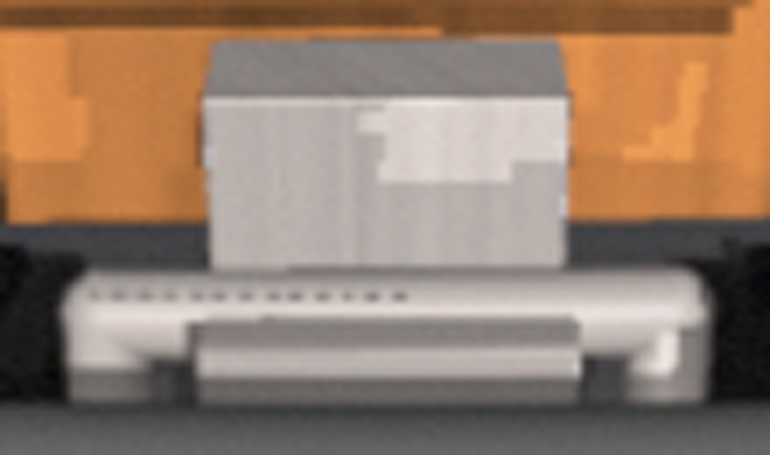

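Emit:
carry_out --commands '[{"tx": 0,"ty": 0,"tz": 0,"rx": 0,"ry": 0,"rz": 0,"jaw": 0.72},{"tx": 0,"ty": 0,"tz": 0,"rx": 0,"ry": 0,"rz": 0,"jaw": 0.72},{"tx": 0,"ty": 0,"tz": 0,"rx": 0,"ry": 0,"rz": 0,"jaw": 0.72},{"tx": 0,"ty": 0,"tz": -0.015,"rx": 0,"ry": 0,"rz": 0,"jaw": 0.72},{"tx": 0,"ty": 0,"tz": -0.05,"rx": 0,"ry": 0,"rz": 0,"jaw": 0.72},{"tx": 0.01,"ty": 0,"tz": -0.09,"rx": 0,"ry": 0.1,"rz": 0,"jaw": 0.4},{"tx": 0.01,"ty": 0,"tz": -0.09,"rx": 0,"ry": 0.2,"rz": 0,"jaw": 0},{"tx": 0.01,"ty": 0,"tz": -0.09,"rx": 0,"ry": 0.2,"rz": 0,"jaw": 0},{"tx": 0.01,"ty": 0,"tz": -0.09,"rx": 0,"ry": 0.2,"rz": 0,"jaw": 0},{"tx": 0.01,"ty": 0,"tz": -0.09,"rx": 0,"ry": 0.2,"rz": 0,"jaw": 0}]' --grip_force 20

```text
time: 16.92
position: [0.4554, -0.1638, 0.1277]
tool_rot: [-2.207, -2.235, 0.002]
ft_force: [0.2, 0.3, -0.4]
grip_width: 0.235
```

Run:
```python
from h import *
show();save('wrist','w22',f=1.5);save('side','s22',(310,90,410,210),5);save('top','t22',(250,190,420,280),4.7)
```

```text
t 16.93 p [ 0.4554 -0.1638  0.1277] f [ 0.2  0.3 -0.4] g 20.4 x [-0.013  1.    -0.   ] y [ 1.     0.013 -0.002] z [-0.002 -0.    -1.   ] q [-0.27  0.03  0.58  1.99 -0.02  1.13  0.32]
```

View pics/w22.png

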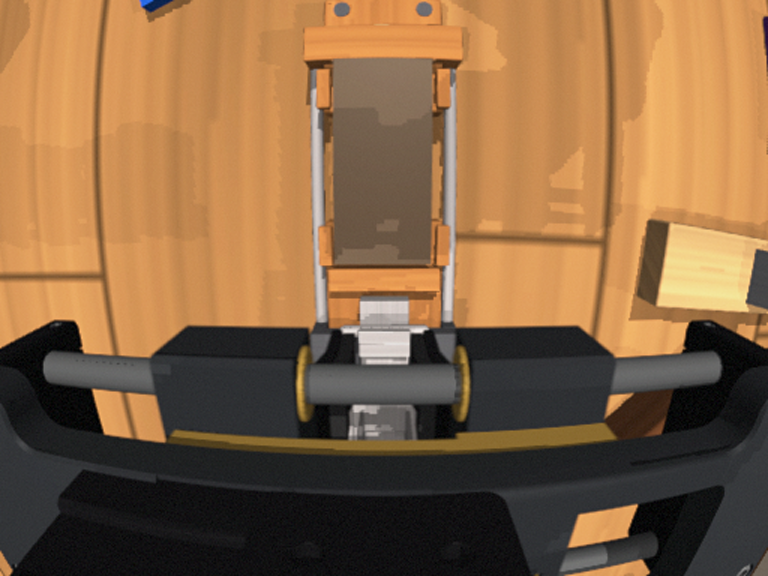

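View pics/s22.png

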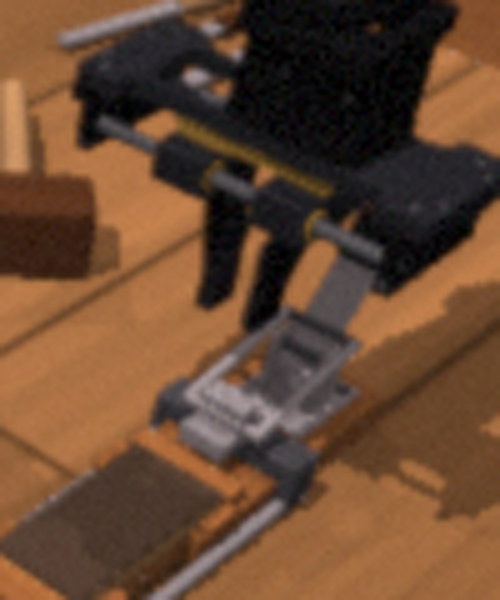

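View pics/t22.png

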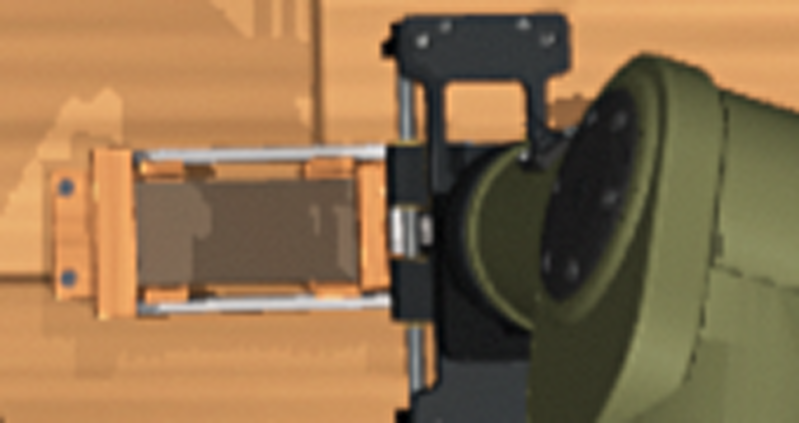

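Emit:
carry_out --commands '[{"tx": -0.04,"ty": 0.0008,"tz": 0.004,"rx": 0,"ry": 0,"rz": 0,"jaw": 0},{"tx": -0.085,"ty": 0.0008,"tz": 0.006,"rx": 0,"ry": 0,"rz": 0,"jaw": 0},{"tx": -0.1,"ty": 0.0008,"tz": 0.006,"rx": 0,"ry": 0,"rz": 0,"jaw": 0},{"tx": -0.11,"ty": 0.0008,"tz": 0.008,"rx": 0,"ry": 0,"rz": 0,"jaw": 0},{"tx": -0.117,"ty": 0.0008,"tz": 0.012,"rx": 0,"ry": 0,"rz": 0,"jaw": 0},{"tx": -0.117,"ty": 0.0008,"tz": 0.012,"rx": 0,"ry": 0,"rz": 0,"jaw": 0},{"tx": -0.117,"ty": 0.0008,"tz": 0.012,"rx": 0,"ry": 0,"rz": 0,"jaw": 0}]' --grip_force 20

```text
time: 17.95
position: [0.4581, -0.2809, 0.1162]
tool_rot: [-2.207, -2.235, -0.001]
ft_force: [0.0, 0.2, -0.1]
grip_width: 0.005
```

Run:
```python
from h import *
show();save('wrist','w23',f=1.5);save('side','s23',(310,70,430,210),4)
```

```text
t 17.95 p [ 0.4581 -0.2809  0.1162] f [ 0.   0.2 -0.1] g 0.4 x [-0.012  1.     0.001] y [ 1.     0.012 -0.   ] z [-0.     0.001 -1.   ] q [-0.11  0.19  0.68  1.88 -0.13  1.12  0.63]
```

View pics/w23.png

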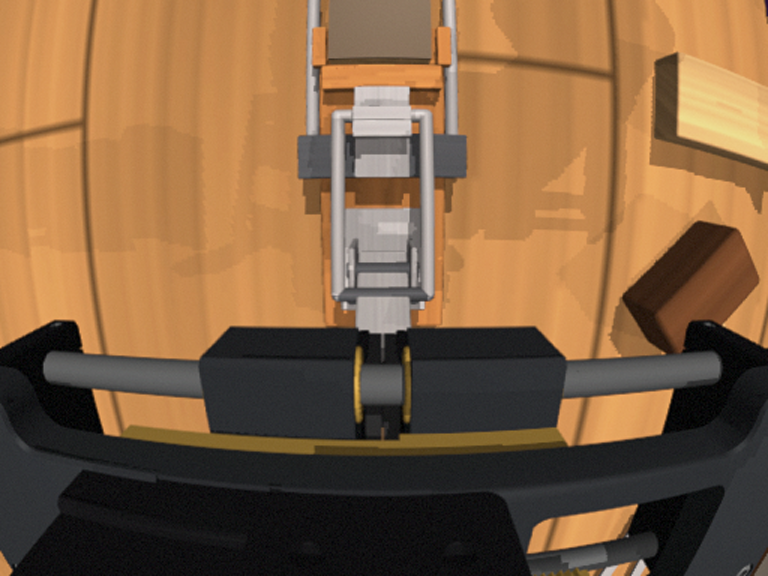

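View pics/s23.png

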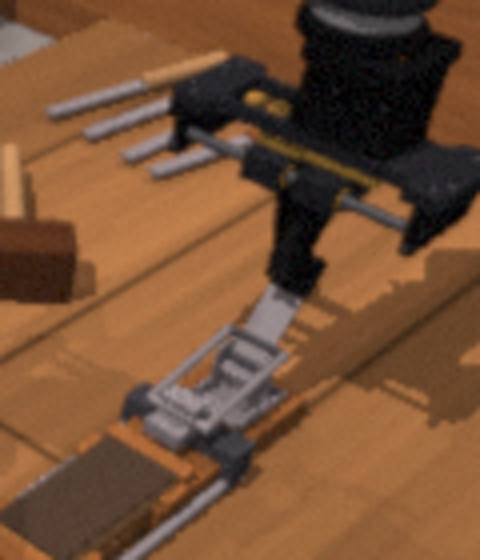

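Emit:
carry_out --commands '[{"tx": -0.006,"ty": 0,"tz": 0.003,"rx": 0,"ry": 0,"rz": 0,"jaw": 0},{"tx": -0.012,"ty": 0,"tz": 0.007,"rx": 0,"ry": 0,"rz": 0,"jaw": 0},{"tx": -0.021,"ty": 0,"tz": 0.015,"rx": 0,"ry": 0,"rz": 0,"jaw": 0},{"tx": -0.029,"ty": 0,"tz": 0.024,"rx": 0,"ry": 0,"rz": 0,"jaw": 0},{"tx": -0.029,"ty": 0,"tz": 0.024,"rx": 0,"ry": 0,"rz": 0,"jaw": 0},{"tx": -0.029,"ty": 0,"tz": 0.024,"rx": 0,"ry": 0,"rz": 0,"jaw": 0}]' --grip_force 20

```text
time: 18.8
position: [0.4579, -0.3111, 0.0922]
tool_rot: [-2.21, -2.233, 0.001]
ft_force: [-0.4, -0.1, 0.4]
grip_width: 0.002
```

Run:
```python
from h import *
show();save('wrist','w24',f=1.5);save('side','s24',(310,70,430,210),4)
```

```text
t 18.8 p [ 0.4579 -0.3111  0.0922] f [-0.4 -0.1  0.4] g 0.2 x [-0.011  1.    -0.   ] y [ 1.     0.011 -0.001] z [-0.001 -0.    -1.   ] q [-0.05  0.26  0.69  1.87 -0.18  1.08  0.72]
```

View pics/w24.png

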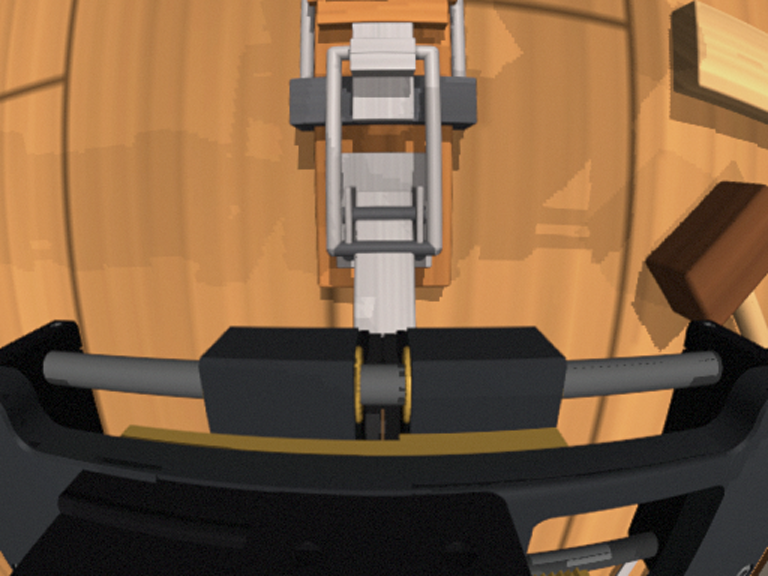

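View pics/s24.png

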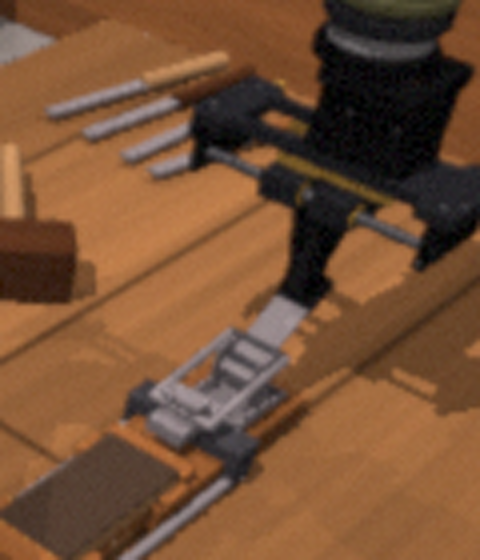

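Emit:
carry_out --commands '[{"tx": -0.004,"ty": 0,"tz": 0.009,"rx": 0,"ry": 0,"rz": 0,"jaw": 0},{"tx": -0.007,"ty": 0,"tz": 0.018,"rx": 0,"ry": 0,"rz": 0,"jaw": 0},{"tx": -0.009,"ty": 0,"tz": 0.027,"rx": 0,"ry": 0,"rz": 0,"jaw": 0},{"tx": -0.01,"ty": 0,"tz": 0.034,"rx": 0,"ry": 0,"rz": 0,"jaw": 0},{"tx": -0.01,"ty": 0,"tz": 0.034,"rx": 0,"ry": 0,"rz": 0,"jaw": 0},{"tx": -0.01,"ty": 0,"tz": 0.034,"rx": 0,"ry": 0,"rz": 0,"jaw": 0}]' --grip_force 20

```text
time: 19.65
position: [0.458, -0.3205, 0.0579]
tool_rot: [-2.208, -2.233, 0.0]
ft_force: [0.2, 0.9, 0.7]
grip_width: 0.002
```

Run:
```python
from h import *
show();save('wrist','w25',f=1.5);save('side','s25',(310,70,430,210),4)
```

```text
t 19.65 p [ 0.458  -0.3205  0.0579] f [0.2 0.9 0.7] g 0.2 x [-0.011  1.     0.001] y [ 1.     0.011 -0.001] z [-0.001  0.001 -1.   ] q [-0.02  0.32  0.68  1.88 -0.23  1.02  0.77]
```

View pics/w25.png

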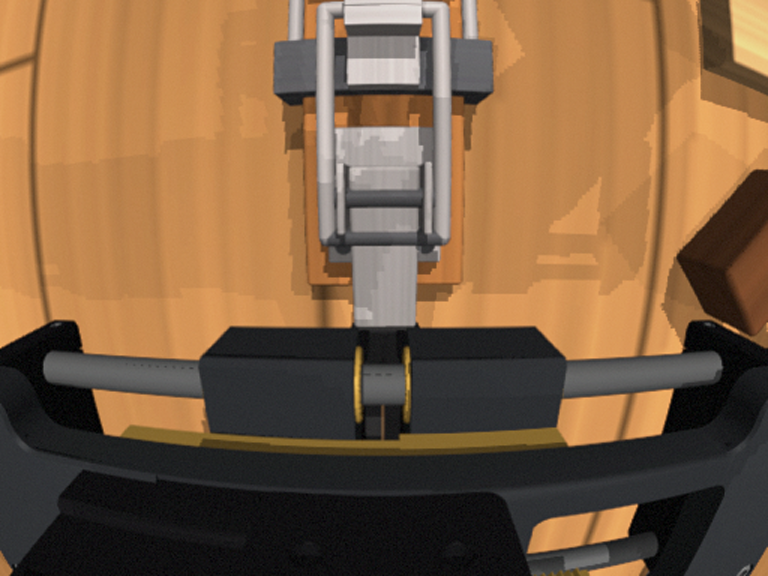

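View pics/s25.png

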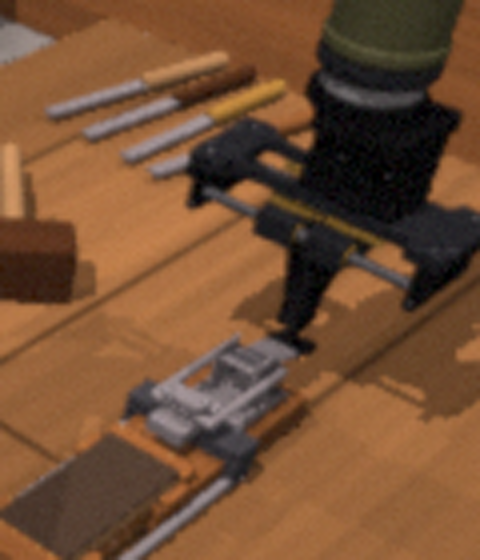

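Emit:
carry_out --commands '[{"tx": -0.002,"ty": 0,"tz": 0.006,"rx": 0,"ry": 0,"rz": 0,"jaw": 0},{"tx": -0.004,"ty": 0,"tz": 0.012,"rx": 0,"ry": 0,"rz": 0,"jaw": 0},{"tx": -0.004,"ty": 0,"tz": 0.016,"rx": 0,"ry": 0,"rz": 0,"jaw": 0},{"tx": -0.004,"ty": 0,"tz": 0.018,"rx": 0,"ry": 0,"rz": 0,"jaw": 0},{"tx": -0.004,"ty": 0,"tz": 0.018,"rx": 0,"ry": 0,"rz": 0,"jaw": 0}]' --grip_force 20

```text
time: 20.38
position: [0.4583, -0.3251, 0.0426]
tool_rot: [-2.209, -2.232, -0.002]
ft_force: [-5.7, 3.9, 19.8]
grip_width: 0.005
```

Run:
```python
from h import *
show();save('wrist','w26',f=1.5);save('side','s26',(310,70,430,210),4)
```

```text
t 20.38 p [ 0.4583 -0.3251  0.0426] f [-5.7  3.9 19.8] g 0.4 x [-0.011  1.     0.002] y [1.    0.011 0.   ] z [ 0.     0.002 -1.   ] q [-0.    0.35  0.67  1.89 -0.26  0.99  0.79]
```

View pics/s26.png

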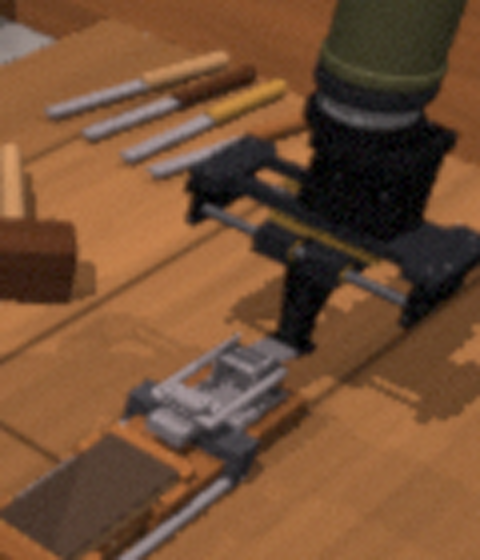

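Emit:
carry_out --commands '[{"tx": 0,"ty": 0,"tz": 0.003,"rx": 0,"ry": 0,"rz": 0,"jaw": 0},{"tx": 0,"ty": 0,"tz": 0.005,"rx": 0,"ry": 0,"rz": 0,"jaw": 0},{"tx": 0,"ty": 0,"tz": 0.005,"rx": 0,"ry": 0,"rz": 0,"jaw": 0}]' --grip_force 20

```text
time: 20.85
position: [0.4585, -0.3251, 0.0419]
tool_rot: [-2.208, -2.231, -0.007]
ft_force: [-15.5, 11.1, 51.2]
grip_width: 0.007
```

Emit:
carry_out --commands '[{"tx": 0,"ty": 0,"tz": -0.01,"rx": 0,"ry": 0,"rz": 0,"jaw": 0},{"tx": 0,"ty": 0,"tz": -0.06,"rx": 0,"ry": 0,"rz": 0,"jaw": 0},{"tx": -0.03,"ty": 0,"tz": -0.11,"rx": 0,"ry": 0,"rz": 0,"jaw": 0},{"tx": -0.08,"ty": 0,"tz": -0.13,"rx": 0,"ry": 0,"rz": 0,"jaw": 0},{"tx": -0.1,"ty": 0,"tz": -0.13,"rx": 0,"ry": 0,"rz": 0,"jaw": 0},{"tx": -0.1,"ty": 0,"tz": -0.13,"rx": 0,"ry": 0,"rz": 0,"jaw": 0},{"tx": -0.1,"ty": 0,"tz": -0.13,"rx": 0,"ry": 0,"rz": 0,"jaw": 0}]' --grip_force 20

```text
time: 21.72
position: [0.4596, -0.4234, 0.1644]
tool_rot: [-2.207, -2.233, -0.001]
ft_force: [-0.6, -0.2, -0.2]
grip_width: 0.003
```

Run:
```python
from h import *
show();save('wrist','w27',f=1.5);save('side','s27',(250,90,420,240),4.4);save('top','t27',(130,150,420,280),2.75);show()
```

```text
t 21.73 p [ 0.4596 -0.4234  0.1644] f [-0.6 -0.2 -0.2] g 0.2 x [-0.012  1.     0.002] y [ 1.     0.012 -0.001] z [-0.001  0.002 -1.   ] q [ 0.12  0.36  0.73  1.62 -0.25  1.26  0.91]
t 21.88 p [ 0.4599 -0.4233  0.1649] f [0.3 0.4 0.2] g 0.2 x [-0.013  1.     0.001] y [ 1.     0.013 -0.   ] z [-0.     0.001 -1.   ] q [ 0.12  0.36  0.73  1.62 -0.25  1.26  0.91]
```

View pics/w27.png

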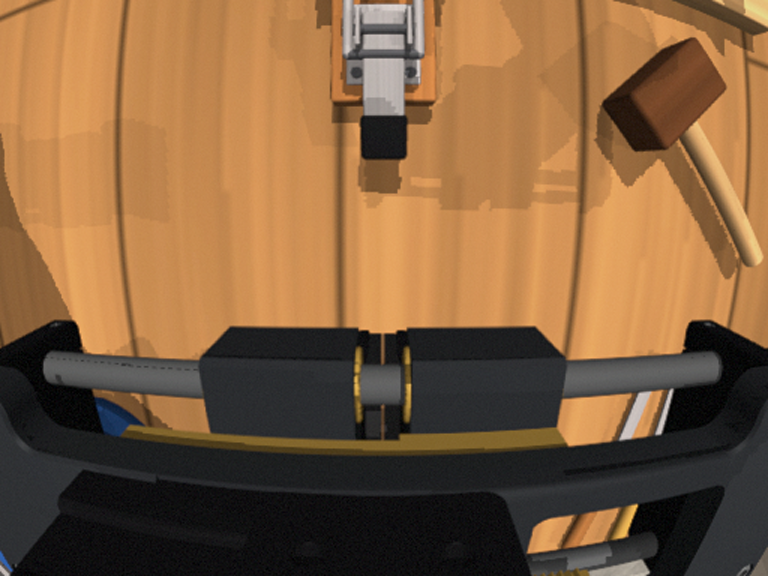

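View pics/s27.png

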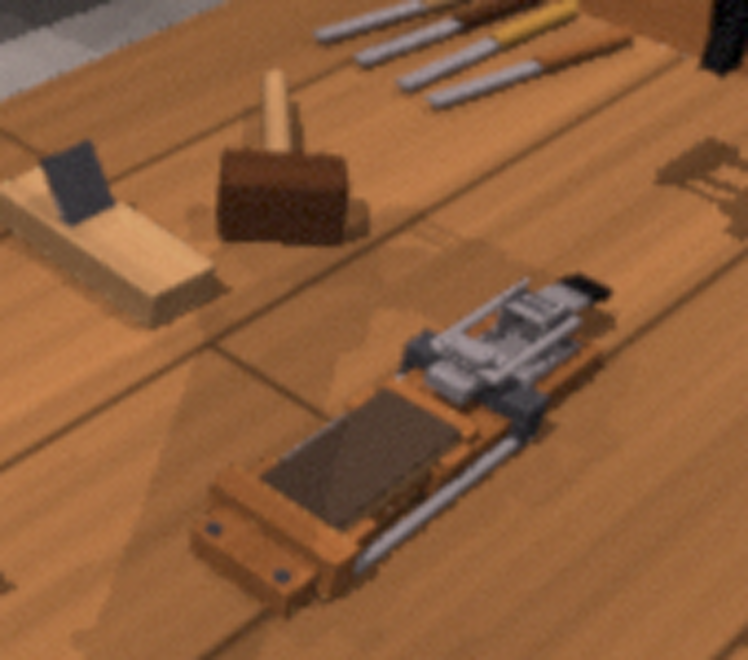

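View pics/t27.png

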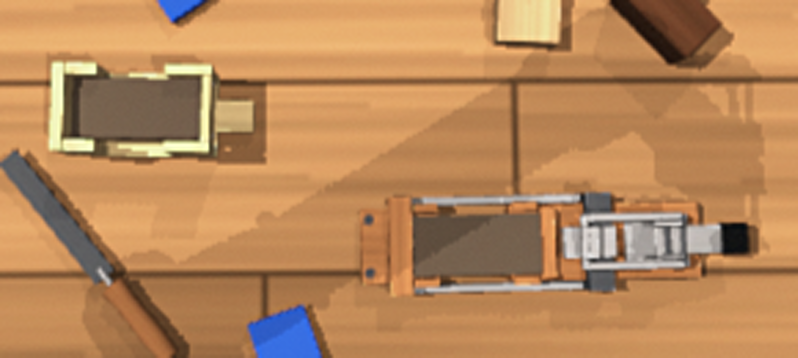

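Run:
```python
from h import *
w=cam('wrist');t=cam('top')
W=lambda x,y:((x+.5)/1.5-.5,(y+.5)/1.5-.5);T=lambda x,y:(130+(x+.5)/2.75-.5,150+(y+.5)/2.75-.5)
print('grip inner top',tri(w,W(385,116),t,T(722,238)))
print('grip outer top',tri(w,W(385,143),t,T(750,238)))
for v in (116,138,143,159): print(v,onz(w,*W(385,v),.04),onz(w,*W(385,v),.035))
print('jaw face z34',onz(t,*T(412,245),.034),'board -y end',onz(t,*T(545,245),.036))
save('top','t28',(255,205,420,270),4.8);save('side','s28',(340,130,400,190),10)
```

```text
grip inner top (array([ 0.45971414, -0.31434531,  0.04257802]), np.float64(0.00044076394224983436))
grip outer top (array([ 0.45976422, -0.33322354,  0.0602501 ]), np.float64(0.00025640196878373223))
116 [ 0.45950358 -0.31396779  0.04      ] [ 0.45952255 -0.31324374  0.035     ]
138 [ 0.45968702 -0.32829533  0.04      ] [ 0.4597092  -0.32782148  0.035     ]
143 [ 0.45972884 -0.33153043  0.04      ] [ 0.45975175 -0.33111308  0.035     ]
159 [ 0.45986313 -0.34184618  0.04      ] [ 0.45988839 -0.34160899  0.035     ]
jaw face z34 [ 0.45509008 -0.02746731  0.034     ] board -y end [ 0.45437634 -0.15136862  0.036     ]
```

View pics/t28.png

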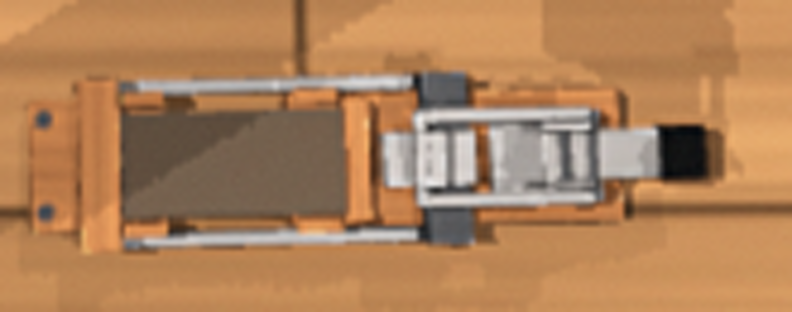

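View pics/s28.png

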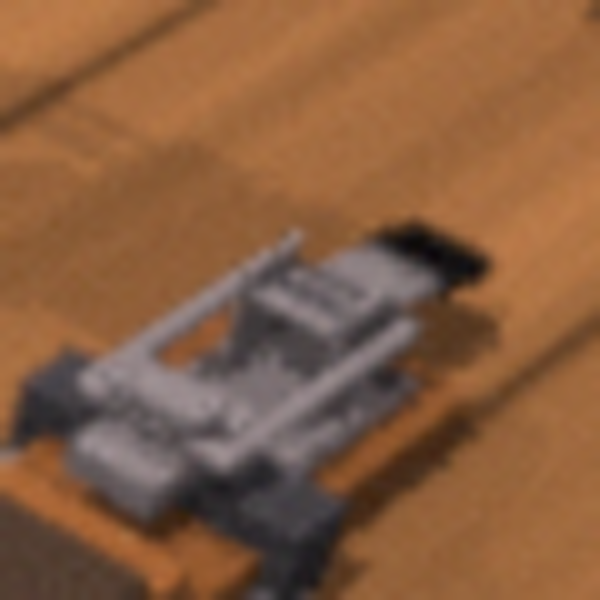

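Run:
```python
from h import *
show();print(ctrl.close_job())
```

```text
t 21.98 p [ 0.4599 -0.4237  0.1651] f [-0.2  0.4  0.1] g 0.6 x [-0.012  1.     0.001] y [1.    0.012 0.   ] z [ 0.     0.001 -1.   ] q [ 0.12  0.36  0.73  1.62 -0.25  1.26  0.91]
the job is handed in; nothing more can be done
None
```

The board is clamped in the holder and the job is handed in at about 22 s of the 64 s allowed; closing it gave no verdict. I drew the bottom board out by its end, laid it flat on the bench and let go. I then took it by the middle and laid it grit side up in the bed. After that I hooked the loop bar under the keeper's lip and threw the lever over to its stop.

**Last checks that passed:**
- **Jaw:** it has moved about 8.7 mm (about 9 mm expected when clamped), and no gap shows at the board.
- **Lever:** the inner end of the grip's top measures about 43 mm above the bench, where the closed stop should put it. At the end of the throw it resisted stiffly, with about 51 N at the fingertips for 0.7 mm of travel.
- **Loop:** the bar is under the keeper's lip.
- **Rest of the bench:** the remaining boards dropped down and are still in the magazine. The tools and look-alikes seen in the views look untouched. The gripper is clear of everything.

**What failed or disagreed:**
- The first move call was refused because its rows left out two values; the arm did not move.
- One wrist-camera measurement of the board on the bench was about 4 mm off because the arm was still settling. I used the top camera and the arm's own position instead.
- My triangulated height for the outer end of the grip came out at 60 mm, which doesn't fit. I think I picked mismatched edges in the two views, since the inner edge and the stop contact agree with a closed lever.

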